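# Load, spray and pin the glass-mould rack

### The job

Get the mould rack ready: swing the keeper bar well aside, stand every graphite mould on the bench upright and flat in the tray of the rack, then give them a spray by pressing the cap of the clamped canister fully down and letting it up again. Then swing the keeper bar all the way back over the moulds to its stop and lock it with the ball-lock pin from the green block: through both holes with its button pressed, home against the bar, and the button let go so that the balls lock underneath. Do not knock over the other things on the bench.

Things in the scene. Friction and masses are not known exactly. Their poses are not given: they have to be found in the camera images.
- mould_a: dark grey graphite mould: a block 80 x 34 mm (own x, y) and 26 mm high, with a grip rib standing on its middle, 14 mm thick in x, 30 mm wide in y, rib top 58 mm above the underside (rib base at 26 mm is the block's top); 0.2 kg. Origin: centre of the underside; z up. There are 2 to 4 of these on the bench; an absent one reads None
- mould_b: dark grey graphite mould: a block 80 x 34 mm (own x, y) and 26 mm high, with a grip rib standing on its middle, 14 mm thick in x, 30 mm wide in y, rib top 58 mm above the underside (rib base at 26 mm is the block's top); 0.2 kg. Origin: centre of the underside; z up. There are 2 to 4 of these on the bench; an absent one reads None
- mould_c: dark grey graphite mould: a block 80 x 34 mm (own x, y) and 26 mm high, with a grip rib standing on its middle, 14 mm thick in x, 30 mm wide in y, rib top 58 mm above the underside (rib base at 26 mm is the block's top); 0.2 kg. Origin: centre of the underside; z up. There are 2 to 4 of these on the bench; an absent one reads None
- mould_d: dark grey graphite mould: a block 80 x 34 mm (own x, y) and 26 mm high, with a grip rib standing on its middle, 14 mm thick in x, 30 mm wide in y, rib top 58 mm above the underside (rib base at 26 mm is the block's top); 0.2 kg. Origin: centre of the underside; z up. There are 2 to 4 of these on the bench; an absent one reads None
- rack: fixed mould rack, dark steel base 104 x 350 x 6 mm. Origin: on the bench under the tray's middle; x across the tray, y along it. The tray's flat floor is 92 x 176 mm (x, y), its aluminium walls rise to 22 mm above the bench: four moulds fit side by side along y, each with its long side along x. Hinge post of the keeper bar at y = +120 mm, lug with the lower pin hole at y = -120 mm
- tray_floor (a point): centre of the tray floor, 6 mm above the bench; axes as the rack
- keeper_bar (a joint): angle (rad) of the keeper bar: 0 = closed against its stop over the tray, pin holes aligned; up to 1.9 open. It swings level about the post: at angle a, radius r is at rack (r sin a, 120 mm - r cos a). Aluminium, 30 mm wide, from 68 to 78 mm above the bench, end at radius 258 mm (44 mm wide there). Friction 0.2 N m: stays where left. Above 1.57 it is clear of the tray
- bar_knob (a point): on the axis of the upright round black knob of the keeper bar, at radius 120 mm, 24 mm above the bar's top (102 mm above the bench), the height to grip; knob 20 mm in diameter, its top 114 mm above the bench
- bar_hole (a point): centre of the 17.4 mm pin hole in the free end of the keeper bar, on its top face (78 mm above the bench), at radius 240 mm; the bar is 10 mm thick here
- lug_hole (a point): centre of the 17.4 mm pin hole in the rack's lug, on the lug's top face, 68 mm above the bench, straight under the bar hole when the bar is closed; the lug is 12 mm thick with free space of 50 mm below it
- lock_pin: steel ball-lock pin, 0.18 kg, upright in the green block. Origin: on its axis, under the head's flange (the shoulder that ends against the bar); z up. Flange 38 mm across, 6 mm thick; round grip 28 mm across from 6 to 40 mm; button on top. Shank 16 mm across, 66 mm long, last 9 mm tapered to 9 mm. Two locking balls, 26.5 to 33.5 mm below the shoulder, stick out to 24.4 mm across
- pin_tip (a point): lower end of the pin, on its axis, 66 mm below the shoulder. Set in the hole with the button out, the pin stands by itself on its balls: tip 32.5 mm deep, shoulder 33.5 mm above the bar. With the button pressed the balls go in and it slides home; let go there, they spring out under the lug. If it sticks part way, press again
- pin_button (a joint): travel of the button on top of the pin, in m, pressed straight down (by closed fingertips, say): 0 = out, 0.006 = fully in; about 2.4 N to start and 6 N for full travel. Above about 0.0048 the balls are inside the shank
- button_top (a point): centre of the top face of the pin's button (20 mm in diameter), 48 mm above the shoulder when out
- pin_ball_a (a joint): how far one locking ball is drawn in, in m: 0 = out (locked), 0.0054 = fully in
- pin_ball_b (a joint): the same for the other ball
- pin_stand: fixed green block, 70 x 70 x 80 mm, with a wide hole in the middle of its top in which the pin stands loose, shoulder on the block's top. Origin: centre of the underside
- spray_cap (a joint): travel of the white spray cap, in m: 0 = up, 0.006 = fully down; about 2 N to start, 6.5 N for full travel; springs back
- spray_top (a point): centre of the top of the spray cap (32 mm in diameter, 148 mm above the bench) on the fixed aluminium canister (60 mm in diameter) clamped to the bench beside the rack's lug end; pressed straight down
- jar: bystander, not part of the job: open glass jar, 70 mm across, 90 mm high
- bead_bowl: bystander, not part of the job: clear bowl, 90 mm across, 40 mm high
- powder_jar: bystander, not part of the job: closed jar, 60 mm across, 75 mm high
- rod_cup: bystander, not part of the job: steel cup, 70 mm across, 100 mm high
- rod_block: bystander, not part of the job: green block 60 x 60 x 45 mm with thin upright rods
Mind the look-alikes: they are no part of the job. Leave any yellow look-alike of the lock_pin alone.

How it is judged:
By the outcome, as a careful person would: the job done as asked, in the order asked, and still so for the second after the job is handed in, with the robot touching nothing.
Of mould_a, mould_b, mould_c, mould_d only 2 to 4 are there at a start; the rules pass over those that are not, and their reading is None.
At some moment in a run one of mould_a, mould_b, mould_c, mould_d may be knocked a few centimetres aside while the robot is not near it.
It also fails if it takes over 210 s, if anything falls off the work surface, if the arm or the gripper's body presses on something with over 40 N, if the wrist force passes 120 N, or if a joint passes its speed limit or range.

### The arm

A 6-joint arm with a two-finger parallel gripper is mounted at the origin on the work surface. World frame = base frame: x ahead of the robot, y to its left, z up, the work surface at z = 0. Lengths are in mm, angles in rad, forces in N, time in s.
With the tool pointing down it reaches from about 350 to 875 mm from the base axis. Payload 4.2 kg.
Tool frame: the origin (TCP) lies midway between the tips of the shut fingers; the grasp point (between the pads) lies 19 mm behind it (arm.hold_point_z is the distance from the TCP to the grasp point, in mm); z points along the fingers, y is the line along which they close (so a half turn about z gives the same grasp; the last joint's range is limited). The gripper opens to 85 mm and grips with 20 to 120 N. Pads are 22 mm wide; open, the fingers measure 114 mm over their backs; the gripper's body (76 mm by 85 mm) begins 54 mm behind the grasp point. The pads swing forward as they close: fully open they stand 13 mm farther back than shut.
Start: joints at [1.586, 0.385, 0.008, 0, -1.194, -0.259], TCP at [150.838, 606.504, 231.312] pointing down, gripper open.
Joint ranges: [-3.14, 3.14], [-1.21, 2.06], [-1.07, 1.41], [-3.16, 2.05], [-2.99, -0.16], [-3.1, 3.1]. Speed limits (rad/s): [2.79, 2.79, 3.14, 3.14, 3.14, 3.14].

### API

Orientations are given as a unit quaternion [x, y, z, w].
In Python, from bench import arm, vision gives the robot as it stands. The module is installed in compiled form; this text tells all that it offers.
- The arm moves only by the tool servo_tool, never from a script. Its argument "plan" is a list of rows, each a list of 7 numbers: the shift along the world's x, y, z each as a share of 300 mm, from -1 to 1, then the turn, a rotation vector about the world's x, y, z each as a share of 2 rad, from -1 to 1, then the opening, from 0 (shut) to 1 (fully open). A call has 1 to 20 rows; each row shifts and turns the commanded pose from where the row before left it; what a row does not reach is not made up. A row lasts 1/8 s, in which the tool goes at most 62.5 mm and 10.7 degrees, less where a joint would pass 70% of its speed; a pose out of reach is approached as far as the arm can. A call with a number of a shift or a turn outside -1 to 1 is refused whole. A call with a gripper value outside its range is refused whole. The fingers move at their own pace and stop on an object; the grip force is fixed at half the most. Time passes only in rows, so rows that do not move let the fingers close. It gives the time, the measured TCP pose, the force, the opening and the grip force at its end, in the units of the state.
- arm.read_state(): the state, without advancing time (a new reading comes with each control period).
- vision.get_image(name): name is "scene" or "top" or "wrist"; returns a dict with "image" (400x640x3 uint8, red, green, blue), "z_map" (400x640 float32, mm along the optical axis (not along the pixel's ray), 0 where there is no reading), "K" (3x3 intrinsics, pixels), "world_to_cam" (4x4, takes a point from world to camera coordinates); the wrist camera has in their place "mount" (4x4, takes a point from camera to tool coordinates, whose origin is the TCP and whose axes are the flange's). Camera axes: x right, y down, z forward; pixel columns grow to the right and rows downward; lengths in mm; the calibration is good to about 2 mm. A picture is of the moment at which its call begins: read the wrist's pose just before it.
- arm.job_done(): hands the job in; it is judged then, once.
The state is a dict: "clock": time; "joints": joint angles; "joint_vel": joint speeds; "joint_efforts": joint torques, N m; "position": TCP position; "ee_rot": TCP orientation; "contact_force": force on the tool from outside, world axes, zero at the start; "wrist_torque": the same for the moment, N m; "gripper_width": finger opening in mm; "grasp_force": force on a finger pad.
Only numpy, scipy, OpenCV 4.12 (cv2) and the standard library are available. Lean on these libraries where they do the work, as an engineer would, in place of code of your own. Each camera call takes 0.05 s, during which the arm holds its last target. There are 200 camera calls.

## Working session

There is one attempt and no reset: what is moved stays moved. The work goes in short steps, Python scripts to look and compute and a tool call to move; the robot and the scene stay as the last step left them, time stands still between calls to the robot, and variables do not carry over. Pictures are saved under pics/ and viewed, at most 14 in all, crops included, and the job is handed in when it is done.

Besides the shell and the picture viewer there is one more tool, called after "Call:" as name([rows], argument=value, ...), one row to a line, values as JSON. servo_tool: Moves the arm, as the interface text tells. Its arguments: {"type":"object","properties":{"plan":{"type":"array"}},"required":["plan"]}

```bash
mkdir -p pics; cat > h.py <<'E'
import numpy as np, cv2
from bench import arm, vision
from scipy.spatial.transform import Rotation as R
def get(n):
    s=arm.read_state(); d=vision.get_image(n)
    if n=='wrist':
        T=np.eye(4);T[:3,:3]=R.from_quat(s['ee_rot']).as_matrix();T[:3,3]=s['position']
        d['c2w']=T@d['mount']
    else: d['c2w']=np.linalg.inv(d['world_to_cam'])
    return d
def cloud(d):
    z=d['z_map'];v,u=np.mgrid[:z.shape[0],:z.shape[1]];K=d['K']
    p=np.stack([(u-K[0,2])/K[0,0]*z,(v-K[1,2])/K[1,1]*z,z,np.ones_like(z)],-1)
    w=(p@d['c2w'].T)[...,:3]; w[z==0]=np.nan; return w
def ray(d,u,v,h):
    K=d['K'];r=d['c2w'][:3,:3]@np.array([(u-K[0,2])/K[0,0],(v-K[1,2])/K[1,1],1]);o=d['c2w'][:3,3]
    return o+r*(h-o[2])/r[2]
def save(d,n,box=None,f=1):
    im=d['image'][...,::-1]
    if box: im=im[box[1]:box[3],box[0]:box[2]]
    cv2.imwrite(f'pics/{n}.png',cv2.resize(im,None,fx=f,fy=f))
def st():
    s=arm.read_state();print(s['clock'],np.round(s['position'],1),np.round(R.from_quat(s['ee_rot']).as_matrix(),3).tolist(),np.round(s['joints'],2),np.round(s['contact_force'],1),s['gripper_width'])
E
python3 - <<'E'
from h import *
for n in('top','scene'):
    d=get(n);save(d,n+'0');print(n,np.round(d['c2w'],3).tolist(),np.round(d['K'],1).tolist());np.savez('/tmp/'+n,**d)
st()
E
```

```text
top [[-0.025, -0.99, 0.14, 338.985], [-1.0, 0.026, 0.004, 24.348], [-0.008, -0.139, -0.99, 1175.406], [0.0, 0.0, 0.0, 1.0]] [[380.3, 0.0, 312.0], [0.0, 380.3, 198.9], [0.0, 0.0, 1.0]]
scene [[-0.79, 0.404, -0.46, 1108.243], [0.612, 0.495, -0.617, 809.267], [-0.021, -0.769, -0.639, 916.601], [0.0, 0.0, 0.0, 1.0]] [[454.2, 0.0, 318.9], [0.0, 454.2, 197.6], [0.0, 0.0, 1.0]]
0.1 [150.7 606.  230.3] [[0.97, -0.242, -0.0], [-0.242, -0.97, -0.002], [0.0, 0.002, -1.0]] [ 1.59  0.39  0.01 -0.   -1.19 -0.26] [1.  0.3 0.3] 85.62604099349308
```

View pics/top0.png

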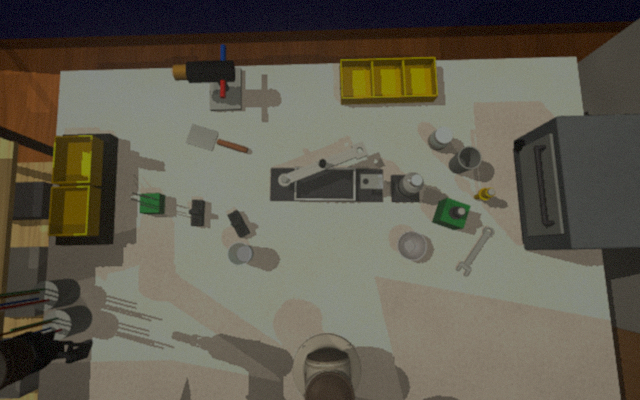

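View pics/scene0.png

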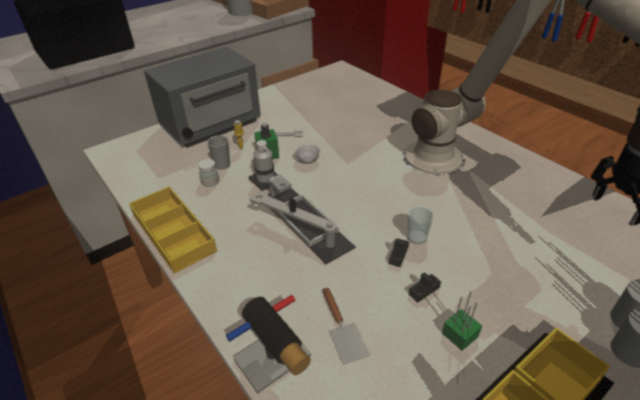

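The top view shows the rack at (325,185), with the hinge on the left at (285,180) and the bar partly open toward (362,150). The canister is at (410,185), the green block with the pin at (455,212), and the yellow look-alike at (485,195). Dark moulds sit at (198,212) and (238,223), next to the rod block at (150,203) and the jar at (240,253).

```bash
python3 - <<'E'
from h import *
T=dict(np.load('/tmp/top.npz'));S=dict(np.load('/tmp/scene.npz'))
a=T['image'][130:280,120:270,::-1];b=S['image'][200:350,360:510,::-1];c=T['image'][130:230,260:440,::-1];e=S['image'][130:270,180:360,::-1]
f=lambda i,w,h:cv2.resize(np.clip(i*1.6,0,255).astype(np.uint8),(w,h),interpolation=cv2.INTER_CUBIC)
cv2.imwrite('pics/c1.png',np.vstack([np.hstack([f(a,400,300),f(b,400,300)]),np.hstack([f(c,400,300),f(e,400,300)])]))
for n,d in(('top',T),('scene',S)):
    w=cloud(d);g=d['image'].astype(int)
    dark=(g.max(-1)<70)&(w[...,2]>12)&(w[...,2]<90)&(w[...,0]>250)&(w[...,0]<900)&(abs(w[...,1])<600)
    k,l,s_,c_=cv2.connectedComponentsWithStats(dark.astype(np.uint8))
    for i in range(1,k):
        if s_[i,4]>25:
            p=w[l==i];print(n,s_[i],np.round(c_[i]),np.round(np.nanmedian(p,0)),np.round(np.nanpercentile(p,[3,97],axis=0)).tolist())
E
```

```text
top [226  82   4  10  26] [227.  88.] [865. 290.  29.] [[860.0, 287.0, 13.0], [871.0, 296.0, 56.0]]
top [379  97  57   5 150] [408.  99.] [ 812. -290.   24.] [[811.0, -361.0, 13.0], [814.0, -197.0, 40.0]]
top [514 138  22  99 548] [525. 182.] [ 529. -594.   77.] [[381.0, -599.0, 52.0], [652.0, -586.0, 89.0]]
top [460 148  20  19 178] [469. 155.] [ 622. -450.   53.] [[596.0, -460.0, 16.0], [631.0, -426.0, 87.0]]
top [450 155  18  18 143] [457. 166.] [ 584. -405.   52.] [[570.0, -429.0, 14.0], [611.0, -397.0, 87.0]]
top [392 175  27  27 174] [403. 191.] [ 510. -242.   30.] [[492.0, -284.0, 12.0], [561.0, -222.0, 84.0]]
top [157 194   8  19  92] [161. 204.] [497. 489.  33.] [[473.0, 487.0, 13.0], [524.0, 493.0, 46.0]]
top [433 198  28  31 200] [443. 215.] [ 435. -356.   43.] [[401.0, -397.0, 14.0], [485.0, -339.0, 68.0]]
top [189 200  16  26 313] [197. 213.] [467. 378.  26.] [[431.0, 364.0, 15.0], [504.0, 396.0, 56.0]]
top [449 206  19  13  84] [456. 214.] [ 435. -377.   83.] [[426.0, -413.0, 76.0], [459.0, -366.0, 88.0]]
top [228 211  22  26 290] [238. 223.] [430. 253.  26.] [[399.0, 2
[... 170 characters left out ...]
[266. 136.] [ 450. -371.   86.] [[430.0, -386.0, 82.0], [461.0, -364.0, 89.0]]
scene [252 168  22  14 106] [261. 173.] [ 555. -242.   52.] [[517.0, -288.0, 12.0], [569.0, -226.0, 63.0]]
scene [255 181  15   8  44] [262. 185.] [ 564. -228.   13.] [[546.0, -253.0, 12.0], [574.0, -175.0, 54.0]]
scene [389 239  19  26 307] [398. 251.] [442. 266.  28.] [[406.0, 249.0, 14.0], [472.0, 286.0, 58.0]]
scene [409 274  31  26 437] [424. 286.] [477. 389.  27.] [[436.0, 369.0, 14.0], [510.0, 399.0, 57.0]]
scene [443 324  22  25 212] [454. 336.] [530. 522.  27.] [[528.0, 495.0, 14.0], [532.0, 548.0, 43.0]]
scene [265 347   9  12  40] [269. 354.] [880. 306.  31.] [[875.0, 300.0, 18.0], [882.0, 311.0, 52.0]]
```

View pics/c1.png

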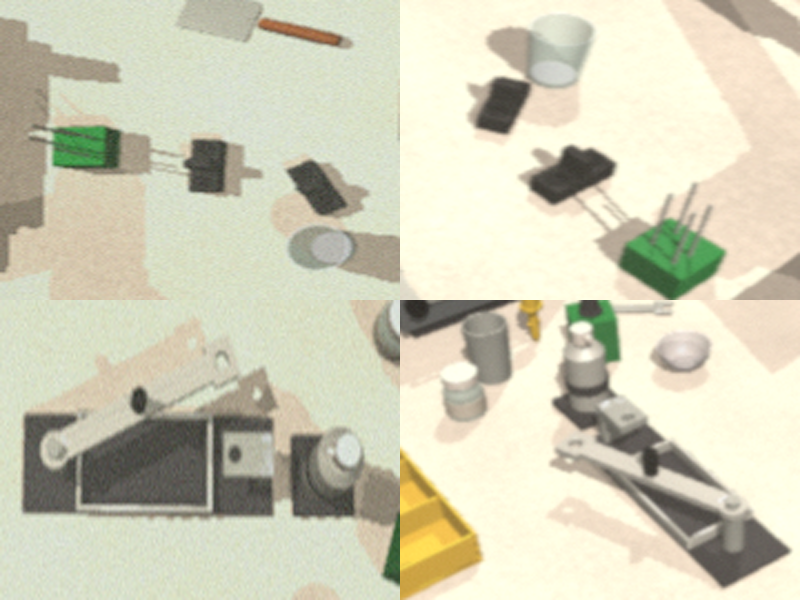

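The crops show two upright moulds, each with its rib on top, and an empty tray. The keeper bar is about 0.4 rad open with its knob near (140,400) in the crop. I'll look closer with the wrist camera.

Call:
servo_tool([
  [0.12, -0.12, 0.04, 0, 0, 0, 1],
  [0.12, -0.12, 0.04, 0, 0, 0, 1],
  [0.12, -0.12, 0.04, 0, 0, 0, 1],
  [0.12, -0.12, 0.04, 0, 0, 0, 1],
  [0.12, -0.12, 0.04, 0, 0, 0, 1],
  [0.12, -0.12, 0.04, 0, 0, 0, 1],
  [0.12, -0.12, 0.04, 0, 0, 0, 1],
  [0.08, -0.12, 0.04, 0, 0, 0, 1],
  [0, 0, 0, 0, 0, 0, 1],
  [0, 0, 0, 0, 0, 0, 1],
])

```text
clock: 1.35
position: [426.6, 318.4, 326.7]
ee_rot: [0.993, -0.122, -0.0, 0.0]
contact_force: [0.7, 0.4, 0.4]
gripper_width: 85.4
grasp_force: 0.0
```

```bash
python3 - <<'E'
from h import *
st();d=get('wrist');np.savez('/tmp/w1',**d);save(d,'w1');print(np.round(d['mount'],2).tolist(),np.round(d['K'],1).tolist())
E
```

```text
1.35 [426.6 318.4 326.7] [[0.97, -0.242, -0.001], [-0.242, -0.97, -0.0], [-0.001, 0.001, -1.0]] [ 0.95  0.17 -0.05 -0.   -1.35  0.38] [0.7 0.4 0.4] 85.3806830395531
[[0.0, -0.96, -0.29, 73.88], [1.0, 0.0, 0.0, -0.77], [-0.0, -0.29, 0.96, -141.76], [0.0, 0.0, 0.0, 1.0]] [[339.5, 0.0, 311.5], [0.0, 339.5, 201.7], [0.0, 0.0, 1.0]]
```

View pics/w1.png

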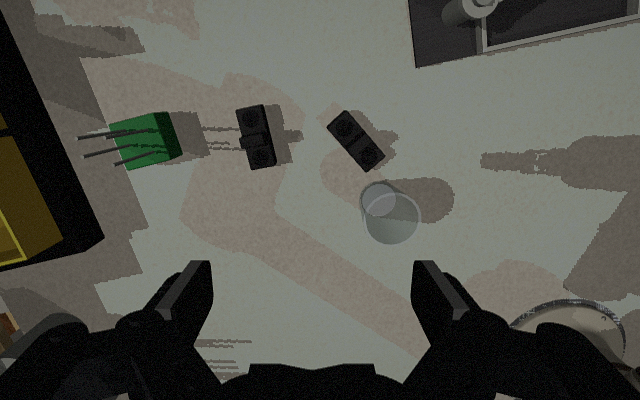

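The wrist view shows the moulds at (257,137) and (356,140), upright with ribs. The rack corner is at (415,67) and the jar at (388,212).

```bash
cat >> h.py <<'E'
def moulds(d,box=(250,700,150,500),floor=0):
    w=cloud(d);g=d['image'].astype(int)
    m=(g.max(-1)<75)&(w[...,2]>floor+10)&(w[...,2]<floor+66)&(w[...,0]>box[0])&(w[...,0]<box[1])&(w[...,1]>box[2])&(w[...,1]<box[3])
    k,l,s,c=cv2.connectedComponentsWithStats(m.astype(np.uint8))
    for i in range(1,k):
        if s[i,4]<150: continue
        p=w[l==i]; z=p[:,2]-floor
        for lo,hi in((20,32),(50,64)):
            q=p[(z>lo)&(z<hi)]
            if len(q)<8: continue
            (x,y),(a,b),t=cv2.minAreaRect(q[:,:2].astype(np.float32))
            if a<b:a,b,t=b,a,t+90
            print(c[i].round(),len(q),'z',round(float(np.median(q[:,2])),1),'c',round(x,1),round(y,1),'size',round(a,1),round(b,1),'long dir',round(t%180,1),'med',np.round(np.median(q,0),1))
E
python3 - <<'E'
from h import *
moulds(dict(np.load('/tmp/w1.npz')))
E
```

```text
[256. 137.] 1356 z 25.3 c 469.0 383.1 size 79.8 34.5 long dir 177.9 med [477.8 381.7  25.3]
[256. 137.] 290 z 55.0 c 469.2 383.3 size 30.3 14.0 long dir 88.2 med [469.4 382.6  55. ]
[355. 141.] 1270 z 25.3 c 432.4 257.5 size 80.2 33.9 long dir 28.2 med [440.9 259.1  25.3]
[355. 141.] 292 z 54.9 c 432.7 257.6 size 29.8 14.2 long dir 119.5 med [433.  257.9  54.9]
[166. 135.] 190 z 26.4 c 500.1 490.5 size 58.6 2.2 long dir 179.4 med [500.5 490.5  26.4]
```

Call:
servo_tool([
  [0, -0.18, 0.01, 0, 0, 0.02, 1],
  [0, -0.18, 0.01, 0, 0, 0.02, 1],
  [0, -0.18, 0.01, 0, 0, 0.02, 1],
  [0, -0.18, 0.01, 0, 0, 0.02, 1],
  [0, -0.18, 0.01, 0, 0, 0.02, 1],
  [0, -0.16, 0.01, 0, 0, 0.02, 1],
  [0, 0, 0, 0, 0, 0, 1],
  [0, 0, 0, 0, 0, 0, 1],
])

```text
clock: 2.4
position: [426.8, 1.3, 344.9]
ee_rot: [1.0, -0.002, -0.0, -0.0]
contact_force: [-0.2, 0.3, 0.0]
gripper_width: 85.0
grasp_force: 0.0
```

```bash
python3 - <<'E'
from h import *
st();d=get('wrist');np.savez('/tmp/w2',**d);save(d,'w2')
w=cloud(d)
import sys
z=w[...,2]
for lo,hi in((72,82),(19,25),(62,71),(104,116)):
    m=((z>lo)&(z<hi)&(w[...,0]>350)).astype(np.uint8)
    k,l,s,c=cv2.connectedComponentsWithStats(m)
    for i in range(1,k):
        if s[i,4]>80:
            p=w[l==i];(x,y),(a,b),t=cv2.minAreaRect(p[:,:2].astype(np.float32));print((lo,hi),s[i],c[i].round(),np.round(np.median(p,0)),np.round((x,y,a,b,t),1))
E
```

```text
2.4 [426.8   1.3 344.9] [[1.0, -0.003, -0.001], [-0.003, -1.0, 0.0], [-0.001, -0.0, -1.0]] [ 0.39 -0.03 -0.23 -0.   -1.37  1.18] [-0.2  0.3  0. ] 85.01493646115745
(72, 82) [ 197    0  178   69 4101] [269.  29.] [575.  51.  77.] [583.2  34.3  37.9 200.8  21.7]
(72, 82) [513  44  27  55 256] [521.  73.] [ 527. -233.   77.] [ 529.1 -240.1   57.4   22.8    3.4]
(72, 82) [ 586  110   54   76 1984] [617. 149.] [ 440. -363.   79.] [ 443.  -381.3   71.6   71.5   69.4]
(72, 82) [115 203  37  20 125] [138. 210.] [367. 219.  77.] [366.9 226.9  47.5  10.   59.5]
(19, 25) [ 247   15  152   90 1580] [338.  69.] [520. -52.  21.] [548.9 -10.  188.1 104.1  87.8]
(19, 25) [490  54  17  45  98] [495.  77.] [ 526. -233.   22.] [ 526.3 -238.5   54.3   18.2   10.3]
(19, 25) [ 16  94  31  61 503] [ 34. 125.] [469. 368.  24.] [469.3 382.1  35.   78.9  87.3]
(19, 25) [557 109  33  50 181] [573. 133.] [ 456. -350.   22.] [ 455.2 -349.6    5.    69.4   70.5]
(19, 25) [ 97 120  56  62 507] [128. 148.] [436. 251.  24.] [432.7 256.9  80.3  34.3  28.3]
(19, 25) [494 183  29  26 149] [514. 194.] [ 370. -290.   22.] [ 372.5 -281.2   53.1   15.6   47.2]
(62, 71) [ 410   38   64   44 2274] [442.  59.] [ 544. -149.   67.] [ 543.7 -147.8   67.2   44.2   87.9]
(62, 71) [508  46  25  53 218] [515.  74.] [ 527. -233.   67.] [ 529.  -239.9   57.    22.5    2.9]
(62, 71) [580 110  43  71 389] [600. 139.] [ 454. -351.   66.] [ 437.  -355.9   91.9   46.2   18.6]
(62, 71) [121 201  34  19 104] [142. 208.] [366. 220.  67.] [366.  226.3  45.9   9.2  59.1]
(104, 116) [306   0  20  12 181] [315.   4.] [589.  -2. 113.] [589.2  -2.7   8.4  18.8   0.9]
(104, 116) [ 530   38   57   62 1319] [551.  69.] [ 529. -242.  111.] [ 529.4 -255.2   59.3   52.9    6.9]
```

View pics/w2.png

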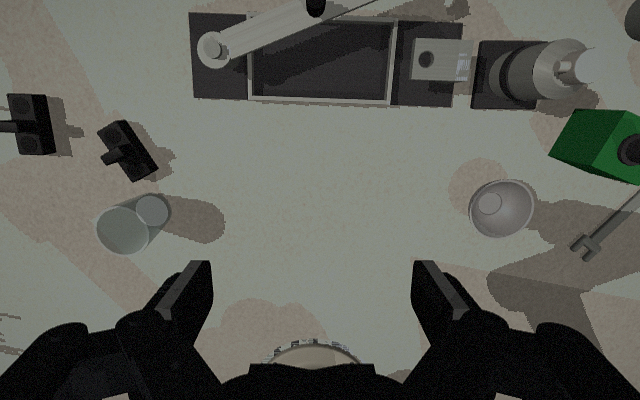

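The wrist view shows the tray at (320,60), hinge post at (210,45), lug hole at (426,59) and knob at (315,5). The canister cap is at (570,62) and the green block at (605,140). I'll step forward for sharper rack numbers.

Call:
servo_tool([
  [0.15, 0, -0.03, 0, 0, 0, 1],
  [0.15, 0, -0.03, 0, 0, 0, 1],
  [0, 0, 0, 0, 0, 0, 1],
  [0, 0, 0, 0, 0, 0, 1],
])

```text
clock: 2.95
position: [516.7, 1.6, 326.7]
ee_rot: [1.0, -0.001, -0.001, 0.0]
contact_force: [-1.6, 0.4, 1.0]
gripper_width: 85.9
grasp_force: 0.0
```

```bash
cat > rk.py <<'E'
from h import *
def rack(d):
    w=cloud(d);z=w[...,2]
    for lo,hi,n in((72,82,'bar'),(18,25,'tray'),(63,71,'lug'),(105,117,'knob'),(140,152,'cap'),(82,92,'post?')):
        m=((z>lo)&(z<hi)&(w[...,0]>430)&(w[...,0]<900)&(w[...,1]>-300)).astype(np.uint8)
        k,l,s,c=cv2.connectedComponentsWithStats(m)
        for i in range(1,k):
            if s[i,4]>60:
                p=w[l==i];(x,y),(a,b),t=cv2.minAreaRect(p[:,:2].astype(np.float32));print(n,s[i],np.round(np.median(p,0),1),np.round((x,y,a,b,t),1))
E
python3 - <<'E'
from rk import *
st();d=get('wrist');np.savez('/tmp/w3',**d);rack(d);save(d,'w3')
E
```

```text
2.95 [516.7   1.6 326.7] [[1.0, -0.002, -0.001], [-0.002, -1.0, -0.0], [-0.001, 0.0, -1.0]] [ 0.32  0.14 -0.08 -0.   -1.34  1.25] [-1.6  0.4  1. ] 85.93535032464663
bar [ 200   26  243  124 7020] [602.9 -23.5  77.1] [594.6  -2.5  43.8 277.   20.6]
bar [509 127  37  50 254] [ 538.2 -233.9   76.9] [ 533.7 -241.6   25.    58.7   78.6]
tray [ 61  13  60  26 348] [675.3 263.5  18.8] [675.6 265.3  69.5  12.   72.1]
tray [248  88  42  18 250] [600.   66.4  21.1] [593.4  56.3  52.3  20.5  89.9]
tray [ 249   92  149   83 1380] [506.5 -60.2  21. ] [548.8 -10.1 188.  104.1  87.8]
tray [487 124  27  43 119] [ 536.  -233.5   21.7] [ 533.5 -239.9   21.9   56.4   79.7]
tray [ 13 163  40  58 521] [480.1 368.2  23.7] [469.6 381.7  35.7  79.3  89.5]
tray [101 188  44  33 295] [454.1 256.3  23.9] [445.4 263.6  51.8  35.5  26.7]
lug [ 409  120   62   41 2021] [ 544.2 -149.7   67.1] [ 543.7 -147.7   66.9   44.1   87.8]
lug [505 126  33  47 189] [ 537.9 -233.4   66.8] [ 536.6 -240.6   21.4   57.1   70.3]
knob [307  84  19  21 314] [595.2  -2.5 113. ] [ 5.952e+02 -2.500e+00  1.910e+01  1.810e+01  5.000e-01]
knob [ 526  129   58   56 1236] [ 537.3 -243.   111.3] [ 530.8 -255.5   53.1   59.1   77.9]
cap [ 551  147   50   34 1070] [ 530.6 -254.9  146.9] [ 528.4 -254.7   30.9   41.    28.2]
post? [207 126  17  17 222] [553.4 109.4  85.2] [553.3 109.9  17.4  17.7  41.7]
post? [514 128  37  51 283] [ 536.9 -232.9   87.1] [ 533.2 -241.4   25.4   58.5   79.2]
```

View pics/w3.png

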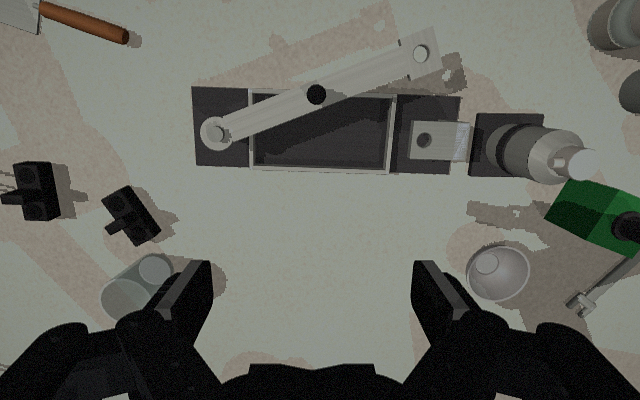

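The wrist view puts the knob at (316,94), the post at (217,130), the lug hole at (423,140) and the bar hole at (421,53). The hinge computed from the tray matches the measured post, so the rack pose is consistent. Next I grip the knob.

Call:
servo_tool([
  [0.13, -0.007, -0.1, 0, 0, 0, 1],
  [0.131, -0.007, -0.1, 0, 0, 0, 1],
  [0, 0, -0.18, 0, 0, 0, 1],
  [0, 0, -0.18, 0, 0, 0, 1],
  [0, 0, -0.18, 0, 0, 0, 1],
  [0, 0, -0.05, 0, 0, 0, 1],
  [0, 0, 0, 0, 0, 0, 1],
  [0, 0, 0, 0, 0, 0, 0],
  [0, 0, 0, 0, 0, 0, 0],
  [0, 0, 0, 0, 0, 0, 0],
  [0, 0, 0, 0, 0, 0, 0],
  [0, 0, 0, 0, 0, 0, 0],
])

```text
clock: 4.5
position: [595.5, -3.1, 91.3]
ee_rot: [1.0, -0.002, 0.001, -0.0]
contact_force: [-3.3, 3.4, 4.8]
gripper_width: 18.1
grasp_force: 58.8
```

```bash
python3 - <<'E'
import numpy as np
h=np.array([553.35,109.75]);a0=np.arctan2(41.9,112.2);a1=1.78-0.0384
N=11
a=np.linspace(a0,a1,N+1);p=h+119.8*np.c_[np.sin(a),-np.cos(a)]
print(np.round(np.diff(p,axis=0)/300,3).tolist(),(a1-a0)/N/2, p[-1])
E
```

```text
[[0.046, 0.02], [0.043, 0.026], [0.039, 0.031], [0.035, 0.036], [0.03, 0.04], [0.025, 0.044], [0.019, 0.046], [0.013, 0.048], [0.007, 0.05], [0.001, 0.05], [-0.005, 0.05]] 0.06291806598254474 [671.40672806 130.11293101]
```

Call:
servo_tool([
  [0.046, 0.02, 0, 0, 0, 0, 0],
  [0.043, 0.026, 0, 0, 0, 0, 0],
  [0.039, 0.031, 0, 0, 0, 0, 0],
  [0.035, 0.036, 0, 0, 0, 0, 0],
  [0.03, 0.04, 0, 0, 0, 0, 0],
  [0.025, 0.044, 0, 0, 0, 0, 0],
  [0.019, 0.046, 0, 0, 0, 0, 0],
  [0.013, 0.048, 0, 0, 0, 0, 0],
  [0.007, 0.05, 0, 0, 0, 0, 0],
  [0.001, 0.05, 0, 0, 0, 0, 0],
  [-0.005, 0.05, 0, 0, 0, 0, 0],
  [0, 0, 0, 0, 0, 0, 0],
  [0, 0, 0, 0, 0, 0, 0],
])

```text
clock: 6.12
position: [685.0, 134.1, 92.1]
ee_rot: [1.0, -0.001, 0.016, -0.006]
contact_force: [26.8, 7.6, -13.5]
gripper_width: 14.6
grasp_force: 59.6
```

Call:
servo_tool([
  [0, 0, 0, 0, 0, 0, 1],
  [0, 0, 0, 0, 0, 0, 1],
  [0, 0, 0, 0, 0, 0, 1],
  [0, 0, 0, 0, 0, 0, 1],
  [0, 0, 0.2, 0, 0, 0, 1],
  [0, 0, 0.2, 0, 0, 0, 1],
  [-0.15, -0.1, 0.2, 0, 0, 0, 1],
  [-0.2, 0, 0, 0, 0, 0, 1],
  [-0.15, 0, 0, 0, 0, 0, 1],
  [0, 0, 0, 0, 0, 0, 1],
  [0, 0, 0, 0, 0, 0, 1],
])

```text
clock: 7.5
position: [531.6, 105.5, 257.4]
ee_rot: [1.0, -0.002, 0.001, -0.0]
contact_force: [0.7, -0.3, -0.3]
gripper_width: 84.9
grasp_force: 0.0
```

```bash
python3 - <<'E'
from rk import *
st();d=get('wrist');rack(d);moulds(d)
E
```

```text
7.5 [531.6 105.5 257.4] [[1.0, -0.004, 0.001], [-0.004, -1.0, 0.001], [0.001, -0.001, -1.0]] [ 0.5   0.22 -0.16  0.   -1.19  1.07] [ 0.7 -0.3 -0.3] 84.91810638677669
bar [ 256    0   72  177 5021] [612.1 122.   77.1] [612.1 120.4 156.6  37.7  10. ]
tray [108  10  82  34 500] [676.4 269.1  18.7] [677.3 270.3  81.9  11.6  71.8]
tray [ 329  101  180   99 2885] [557.3 -13.8  21. ] [548.8 -10.3 189.  104.3  87.8]
tray [605 142  35  51 272] [ 535.9 -232.9   21.5] [ 532.4 -239.6   24.9   57.6   83.1]
tray [ 56 187  16  11  68] [507.5 391.7  24.2] [506.3 390.4   9.3  20.7  15.6]
tray [ 69 188  30  65 493] [477.2 367.3  23.7] [469.9 377.2  24.9  78.8  87.6]
tray [ 58 198  12  19  72] [484.9 394.8  24.7] [487.2 393.   11.   21.9  88.3]
tray [157 216  48  36 260] [458.8 254.7  23.7] [456.2 257.   60.1  28.   58.7]
tray [160 235  28  15  65] [441.8 275.2  24.5] [441.  273.   32.7  16.6  72.7]
lug [ 528  140   80   47 2895] [ 544.6 -148.5   67.1] [ 543.6 -147.6   67.9   44.6   87.9]
knob [262   0  26  26 568] [669.3 133.7 112.8] [669.1 133.9  18.8  16.   89.1]
post? [298 148  19  20 297] [553.5 110.3  85.1] [553.6 110.3  16.8  17.5  89.9]
[ 77. 220.] 1636 z 25.3 c 469.5 382.0 size 80.0 34.8 long dir 178.0 med [478.7 378.3  25.3]
[ 77. 220.] 375 z 54.8 c 469.8 382.1 size 30.2 13.9 long dir 88.8 med [470.5 381.2  54.8]
[184. 244.] 1079 z 25.2 c 432.9 257.0 size 80.1 34.4 long dir 27.9 med [448.8 261.6  25.2]
[184. 244.] 323 z 54.8 c 432.9 257.0 size 29.6 14.4 long dir 118.2 med [434.1 256.   54.8]
```

The bar is open to about 1.81 rad. Next is mould A at (469.5,382.2), gripped across the rib's 30 mm width.

Call:
servo_tool([
  [-0.035, 0.154, -0.076, 0, 0, -0.015, 0.6],
  [-0.035, 0.154, -0.076, 0, 0, 0, 0.6],
  [-0.035, 0.154, -0.076, 0, 0, 0, 0.6],
  [-0.035, 0.154, -0.076, 0, 0, 0, 0.6],
  [-0.035, 0.154, -0.076, 0, 0, 0, 0.6],
  [-0.032, 0.152, -0.076, 0, 0, 0, 0.6],
  [0, 0, 0, 0, 0, 0, 0.6],
  [0, 0, 0, 0, 0, 0, 0.6],
])

```text
clock: 8.55
position: [469.7, 382.1, 119.1]
ee_rot: [1.0, -0.017, -0.0, 0.001]
contact_force: [-0.0, 0.0, 0.1]
gripper_width: 51.0
grasp_force: 0.0
```

```bash
python3 - <<'E'
from rk import *
st();d=get('wrist');moulds(d)
d=get('top');moulds(d)
E
```

```text
8.55 [469.7 382.1 119.1] [[0.999, -0.034, -0.001], [-0.034, -0.999, -0.001], [-0.001, 0.001, -1.0]] [ 0.95  0.45 -0.19  0.   -0.93  0.59] [-0.   0.   0.1] 50.96381219711202
[151. 168.] 686 z 26.2 c 501.4 491.0 size 60.0 9.2 long dir 8.0 med [503.6 490.6  26.2]
[311. 200.] 3498 z 25.4 c 470.0 383.2 size 79.1 33.9 long dir 177.8 med [483.7 383.   25.4]
[311. 200.] 985 z 55.0 c 469.4 383.2 size 29.4 14.6 long dir 87.6 med [470.6 382.9  55. ]
[476. 241.] 3032 z 25.4 c 432.9 258.1 size 80.2 34.3 long dir 28.4 med [447.1 265.7  25.4]
[476. 241.] 985 z 54.8 c 433.0 258.1 size 29.8 14.6 long dir 119.0 med [434.  259.   54.8]
[198. 217.] 153 z 25.1 c 467.4 380.9 size 73.6 35.2 long dir 177.9 med [451.6 377.5  25.1]
[198. 217.] 23 z 54.9 c 467.0 380.8 size 29.8 6.5 long dir 89.7 med [466.9 381.3  54.9]
[238. 224.] 222 z 25.3 c 433.1 255.0 size 78.1 33.4 long dir 28.7 med [425.5 252.7  25.3]
[238. 224.] 50 z 54.5 c 433.8 255.5 size 29.7 14.4 long dir 116.4 med [434.1 255.6  54.5]
```

Call:
servo_tool([
  [0, 0.003, -0.15, 0, 0, 0, 0.6],
  [0, 0, -0.137, 0, 0, 0, 0.6],
  [0, 0, 0, 0, 0, 0, 0.6],
  [0, 0, 0, 0, 0, 0, 0],
  [0, 0, 0, 0, 0, 0, 0],
  [0, 0, 0, 0, 0, 0, 0],
  [0, 0, 0, 0, 0, 0, 0],
  [0, 0, 0.15, 0, 0, 0, 0],
  [0, 0, 0.2, 0, 0, 0, 0],
  [0, 0, 0, 0, 0, 0, 0],
])

```text
clock: 9.9
position: [471.3, 385.7, 144.9]
ee_rot: [1.0, -0.016, 0.004, -0.005]
contact_force: [0.2, -0.1, -2.4]
gripper_width: 28.5
grasp_force: 60.0
```

Call:
servo_tool([
  [0.038, -0.165, 0, 0, 0, 0, 0],
  [0.038, -0.165, 0, 0, 0, 0, 0],
  [0.038, -0.165, 0, 0, 0, 0, 0],
  [0.038, -0.165, 0, 0, 0, 0, 0],
  [0.038, -0.165, 0, 0, 0, 0, 0],
  [0.038, -0.165, 0, 0, 0, 0, 0],
  [0.038, -0.166, 0, 0, 0, 0, 0],
  [0, 0, -0.1, 0, 0, 0, 0],
  [0, 0, 0, 0, 0, 0, 0],
  [0, 0, 0, 0, 0, 0, 0],
])

```text
clock: 11.15
position: [549.0, 36.6, 109.1]
ee_rot: [1.0, -0.016, 0.0, 0.0]
contact_force: [1.3, -0.6, -1.5]
gripper_width: 28.3
grasp_force: 60.2
```

```bash
python3 - <<'E'
from rk import *
st();d=get('wrist');np.savez('/tmp/w4',**d);rack(d)
w=cloud(d);g=d['image'].max(-1)
m=(g<75)&(abs(w[...,0]-550)<70)&(abs(w[...,1]-35)<60)
for lo in range(30,130,8):
    q=w[m&(w[...,2]>lo)&(w[...,2]<=lo+8)]
    if len(q)>60: print(lo,len(q),np.round(np.percentile(q,[2,50,98],axis=0),1).tolist())
E
```

```text
11.15 [549.   36.6 109.1] [[0.999, -0.033, 0.0], [-0.033, -0.999, -0.0], [0.0, 0.0, -1.0]] [ 0.36  0.38 -0.34  0.   -0.85  1.18] [ 1.3 -0.6 -1.5] 28.33244256478999
bar [   61     0   156   267 15859] [613.9 120.9  77.1] [601.7 118.2 135.4  38.5   9.8]
bar [281 169  65   5 184] [587.7  36.7  78.2] [587.5  35.2  32.5   0.9  88.3]
tray [ 242  131  281  141 5958] [581.6 -35.6  21. ] [549.  -10.1 188.6 104.1  87.8]
tray [597 176  29  14 150] [ 562.5 -165.7   21.3] [ 563.3 -170.6    7.3   17.2   30.6]
tray [199 185  31  28 134] [562.7 100.   21.3] [560.3 103.1  25.7   9.   44.6]
tray [586 217  12  18 122] [ 528.8 -164.3   21.6] [ 529.4 -164.4    2.4   14.8   87.7]
tray [  0 305  75  53 849] [456.1 253.3  23. ] [446.3 261.1  52.2  30.8  28.3]
lug [129   0  90 240 724] [618.  108.   69.1] [608.8 106.2 126.8   5.6  13.4]
lug [ 560  192   80   74 4695] [ 543.4 -134.5   67.1] [ 544.1 -136.6   46.5   44.9   88. ]
knob [31  0 30  4 76] [661.3 133.1 107. ] [6.615e+02 1.333e+02 1.300e+00 9.100e+00 6.000e-01]
knob [264 247  96  18 909] [554.9  36.8 112.4] [557.4  37.   41.8   7.2  88.2]
cap [229 277
[... 270 characters left out ...]
] [587.5  35.1  32.9   1.2  87.2]
post? [157 223  36  34 923] [554.1 109.6  85.1] [553.7 109.7  17.7  18.5  44.3]
70 122 [[549.4, 19.8, 72.4], [587.5, 43.5, 76.2], [588.2, 93.7, 77.7]]
78 201 [[586.9, 19.5, 78.3], [587.6, 35.2, 82.0], [588.2, 50.6, 85.9]]
86 238 [[586.8, 19.8, 86.3], [587.7, 35.0, 90.2], [588.3, 50.7, 93.7]]
94 6361 [[510.3, 20.1, 96.1], [566.8, 36.4, 98.3], [587.4, 52.6, 100.1]]
102 454 [[553.9, 22.9, 102.2], [554.7, 36.8, 106.2], [555.5, 51.0, 109.9]]
110 685 [[553.9, 13.1, 110.2], [554.9, 37.2, 114.6], [561.1, 61.4, 117.9]]
118 999 [[553.9, 10.1, 118.2], [555.1, 36.4, 122.3], [561.0, 63.7, 125.9]]
126 2643 [[541.7, 11.6, 126.3], [550.2, 37.3, 128.1], [560.3, 62.7, 133.2]]
```

Call:
servo_tool([
  [0.008, 0, -0.1, 0, 0, 0, 0],
  [0, 0, -0.09, 0, 0, 0, 0],
  [0, 0, -0.02, 0, 0, 0, 0],
  [0, 0, 0, 0, 0, 0, 0],
  [0, 0, 0, 0, 0, 0, 0],
])

```text
clock: 11.82
position: [552.4, 36.6, 47.3]
ee_rot: [1.0, -0.017, 0.001, -0.0]
contact_force: [0.3, 0.8, -1.4]
gripper_width: 28.7
grasp_force: 60.1
```

```bash
python3 - <<'E'
from rk import *
st();d=get('wrist')
w=cloud(d);g=d['image'].max(-1)
m=(g<75)&(abs(w[...,0]-550)<41)&(abs(w[...,1]-35)<25)&(w[...,2]>25)&(w[...,2]<45)
q=w[m];print(np.round(np.percentile(q,[2,50,98],axis=0),1).tolist())
i=(q[:,0]>565)&(q[:,2]>25);print(np.linalg.lstsq(np.c_[q[i,:2]-[550,35],np.ones(i.sum())],q[i,2],rcond=None)[0],i.sum())
E
```

```text
11.825 [552.4  36.6  47.3] [[0.999, -0.033, 0.003], [-0.033, -0.999, 0.001], [0.003, -0.001, -1.0]] [ 0.36  0.47 -0.39  0.   -0.71  1.18] [ 0.3  0.8 -1.4] 28.683383474705835
[[513.6, 20.2, 33.9], [569.2, 36.1, 36.6], [590.7, 52.6, 42.6]]
[-6.47997022e-02  9.34177243e-04  3.81738776e+01] 3876
```

Call:
servo_tool([
  [-0.004, 0, -0.007, 0, 0, 0, 0],
  [0, 0, -0.007, 0, 0, 0, 0],
  [0, 0, 0, 0, 0, 0, 0],
  [0, 0, 0, 0, 0, 0, 0.5],
  [0, 0, 0, 0, 0, 0, 0.5],
  [0, 0, 0, 0, 0, 0, 0.5],
  [0, 0, 0, 0, 0, 0, 0.6],
  [0, 0, 0.15, 0, 0, 0, 0.6],
  [0, 0, 0.2, 0, 0, 0, 0.6],
  [0, 0.1, 0, 0, 0, 0, 0.6],
  [0, 0, 0, 0, 0, 0, 0.6],
])

```text
clock: 13.25
position: [550.4, 67.3, 147.4]
ee_rot: [1.0, -0.016, 0.001, -0.001]
contact_force: [-0.8, 0.2, -0.9]
gripper_width: 51.4
grasp_force: 0.0
```

```bash
python3 - <<'E'
from rk import *
st();d=get('wrist');moulds(d,(450,650,-100,90),6);moulds(d)
d=get('top');moulds(d)
E
```

```text
13.25 [550.4  67.3 147.4] [[0.999, -0.032, 0.002], [-0.032, -0.999, 0.001], [0.002, -0.001, -1.0]] [ 0.41  0.34 -0.29 -0.   -0.94  1.12] [-0.8  0.2 -0.9] 51.39493797607184
[352. 194.] 3140 z 31.4 c 549.1 35.8 size 79.7 34.3 long dir 177.9 med [561.4  36.9  31.4]
[352. 194.] 829 z 61.0 c 548.9 35.8 size 30.0 14.5 long dir 87.8 med [550.  36.  61.]
[ 97. 306.] 1437 z 25.3 c 453.0 267.6 size 35.2 34.8 long dir 26.7 med [454.3 265.2  25.3]
[ 97. 306.] 52 z 53.4 c 437.1 263.6 size 20.5 1.9 long dir 124.4 med [435.8 265.4  53.4]
```

Call:
servo_tool([
  [-0.078, 0.127, -0.018, 0, 0, 0.0527, 0.6],
  [-0.078, 0.127, -0.018, 0, 0, 0.0527, 0.6],
  [-0.078, 0.127, -0.018, 0, 0, 0.0527, 0.6],
  [-0.078, 0.127, -0.018, 0, 0, 0.0527, 0.6],
  [-0.078, 0.127, -0.018, 0, 0, 0.0527, 0.6],
  [0, 0, 0, 0, 0, 0, 0.6],
  [0, 0, 0, 0, 0, 0, 0.6],
])

```text
clock: 14.22
position: [433.0, 255.9, 119.1]
ee_rot: [0.97, 0.244, -0.001, 0.0]
contact_force: [-0.5, -0.1, 0.2]
gripper_width: 51.3
grasp_force: 0.0
```

```bash
python3 - <<'E'
from rk import *
st();d=get('wrist');moulds(d)
w=cloud(d);q=w[(w[...,2]>60)&(w[...,2]<95)&(w[...,0]<420)&(w[...,1]<300)&(w[...,1]>150)];print(len(q),np.round(np.percentile(q,[2,50,98],axis=0)) if len(q) else 0)
E
```

```text
14.225 [433.  255.9 119.1] [[0.881, 0.473, -0.001], [0.473, -0.881, -0.001], [-0.001, 0.001, -1.0]] [ 0.86  0.3  -0.44  0.   -0.83  1.21] [-0.5 -0.1  0.2] 51.33401924749395
[310. 200.] 3514 z 25.4 c 432.6 257.7 size 80.0 34.0 long dir 28.2 med [445.  261.4  25.4]
[310. 200.] 1003 z 54.9 c 432.7 257.8 size 29.9 14.4 long dir 118.2 med [433.5 258.1  54.9]
2318 [[337. 213.  61.]
 [372. 242.  79.]
 [376. 264.  90.]]
```

Call:
servo_tool([
  [0, 0.006, -0.15, 0, 0, 0, 0.6],
  [0, 0, -0.137, 0, 0, 0, 0.6],
  [0, 0, 0, 0, 0, 0, 0.6],
  [0, 0, 0, 0, 0, 0, 0],
  [0, 0, 0, 0, 0, 0, 0],
  [0, 0, 0, 0, 0, 0, 0],
  [0, 0, 0, 0, 0, 0, 0],
  [0, 0, 0.15, 0, 0, 0, 0],
  [0, 0, 0.2, 0, 0, 0, 0],
  [0, 0, 0, 0, 0, 0, 0],
])

```text
clock: 15.52
position: [435.3, 260.9, 143.5]
ee_rot: [0.97, 0.245, 0.005, -0.003]
contact_force: [-0.7, -0.3, -1.7]
gripper_width: 28.4
grasp_force: 60.2
```

Call:
servo_tool([
  [0.0533, -0.15, 0, 0, 0, -0.0379, 0],
  [0.0533, -0.15, 0, 0, 0, -0.0379, 0],
  [0.0533, -0.15, 0, 0, 0, -0.0379, 0],
  [0.0533, -0.15, 0, 0, 0, -0.0379, 0],
  [0.0533, -0.15, 0, 0, 0, -0.0379, 0],
  [0.0533, -0.15, 0, 0, 0, -0.0379, 0],
  [0.0533, -0.15, 0, 0, 0, -0.0379, 0],
  [0, 0, -0.1, 0, 0, 0, 0],
  [0, 0, 0, 0, 0, 0, 0],
  [0, 0, 0, 0, 0, 0, 0],
])

```text
clock: 16.77
position: [545.0, -56.2, 108.6]
ee_rot: [1.0, -0.018, -0.0, 0.0]
contact_force: [-0.3, 0.3, -0.9]
gripper_width: 28.7
grasp_force: 60.3
```

```bash
cat > held.py <<'E'
from rk import *
st();s=arm.read_state();d=get('wrist');x,y,_=s['position']
w=cloud(d);g=d['image'].max(-1);z=s['position'][2]
m=(g<75)&(abs(w[...,0]-x)<60)&(abs(w[...,1]-y)<30)&(w[...,2]>z-18)&(w[...,2]<z-4)
q=w[m&(w[...,0]>x+12)]
A=np.linalg.lstsq(np.c_[q[:,:2]-[x,y],np.ones(len(q))],q[:,2],rcond=None)[0];print('plane',A.round(3),len(q))
q=w[m].astype(np.float32);r=abs(q[:,2]-(A[2]+(q[:,:2]-[x,y])@A[:2]))<3
print(cv2.minAreaRect(np.ascontiguousarray(q[r][:,:2])))
E
python3 held.py
```

```text
16.775 [545.  -56.2 108.6] [[0.999, -0.036, -0.0], [-0.036, -0.999, -0.0], [-0.0, 0.0, -1.0]] [ 0.19  0.38 -0.35  0.   -0.85  1.34] [-0.3  0.3 -0.9] 28.70522902749625
plane [-7.10000e-02 -6.00000e-03  1.00243e+02] 3922
((544.1573486328125, -55.594757080078125), (34.03368377685547, 77.2300796508789), 87.66142272949219)
```

Call:
servo_tool([
  [0.009, 0.002, -0.1, 0, 0, 0, 0],
  [0, 0, -0.09, 0, 0, 0, 0],
  [0, 0, -0.02, 0, 0, 0, 0],
  [0, 0, -0.01, 0, 0, 0, 0],
  [0, 0, 0, 0, 0, 0, 0],
  [0, 0, 0, 0, 0, 0, 0.5],
  [0, 0, 0, 0, 0, 0, 0.5],
  [0, 0, 0, 0, 0, 0, 0.5],
  [0, 0, 0, 0, 0, 0, 0.6],
  [0, 0, 0.15, 0, 0, 0, 0.6],
  [0, 0, 0.2, 0, 0, 0, 0.6],
  [-0.1, 0, 0.15, 0, 0, 0, 0.6],
  [-0.1, -0.05, 0.12, 0, 0, 0, 0.3],
  [0, 0, 0, 0, 0, 0, 0.1],
  [0, 0, 0, 0, 0, 0, 0],
])

```text
clock: 18.7
position: [487.5, -70.9, 228.1]
ee_rot: [1.0, -0.019, -0.0, -0.0]
contact_force: [-0.7, -0.4, 0.4]
gripper_width: 0.2
grasp_force: 0.0
```

```bash
python3 - <<'E'
from rk import *
st();d=get('wrist');moulds(d,(450,650,-110,90),6);moulds(d);np.savez('/tmp/w5',**d);save(d,'w5');rack(d)
w=cloud(d);q=w[(w[...,2]>140)&(w[...,2]<155)&(w[...,1]<-180)&(w[...,1]>-320)];print(np.round(np.percentile(q,[1,50,99],axis=0),1))
E
```

```text
18.7 [487.5 -70.9 228.1] [[0.999, -0.038, -0.0], [-0.038, -0.999, 0.0], [-0.0, -0.0, -1.0]] [ 0.19  0.16 -0.31 -0.   -1.1   1.35] [-0.7 -0.4  0.4] 0.24248152268660927
[294. 114.] 2404 z 31.3 c 545.8 -55.2 size 79.6 33.5 long dir 177.8 med [555.3 -56.   31.3]
[294. 114.] 557 z 61.0 c 545.9 -55.6 size 29.4 14.0 long dir 87.8 med [546.2 -55.5  61. ]
[201. 115.] 2483 z 31.3 c 548.9 35.6 size 78.5 34.4 long dir 177.7 med [557.6  33.9  31.3]
[201. 115.] 546 z 60.9 c 549.0 35.9 size 30.5 13.2 long dir 87.6 med [549.   34.9  60.9]
bar [  25    0   96  141 5488] [596.3 117.1  77. ] [590.  116.  112.   38.9   9.5]
bar [494  93  44  71 423] [ 535.5 -233.3   77.1] [ 531.9 -240.8   23.8   58.1   83.8]
tray [ 148   59  197  108 3743] [559.7  -7.4  21. ] [548.7  -9.7 188.3 103.9  87.9]
tray [216  75   8  82 153] [548.9  18.9  21.7] [548.   19.    0.9  78.2  87.8]
tray [467  95  28  56 174] [ 537.5 -233.3   21.5] [ 533.2 -238.1   17.8   54.2   81.2]
tray [128 101  17  28  99] [554.5  97.9  21.6] [553.4 100.9  26.2  10.2   1.3]
lug [ 69   0  54 139 368] [595.8 103.5  69.1] [590.1 101.4 108.5  15.8   4.9]
lug [ 359   91   81   52 3675] [ 544.4 -150.    67.1] [ 543.7 -147.8   66.5   43.2   87.8]
lug [489  94  36  67 292] [ 535.2 -233.2   67.1] [ 531.3 -239.8   21.8   57.    86.1]
knob [ 516   92   80   80 2426] [ 536.3 -242.6  111.5] [ 530.7 -255.2   52.4   59.1   80.6]
cap [ 552  113   73   50 2348] [ 530.8 -255.2  146.9] [ 528.1 -255.    32.2   39.7   28.9]
post? [500  92  49  73 466] [ 536.7 -233.3   87. ] [ 533.6 -241.7   25.4   58.8   78.7]
post? [ 77 107  25  23 435] [553.6 109.2  85. ] [553.3 109.4  17.9  18.5  38. ]
[[ 515.9 -273.1  140.3]
 [ 530.8 -255.2  146.9]
 [ 545.3 -233.5  148.6]]
```

View pics/w5.png

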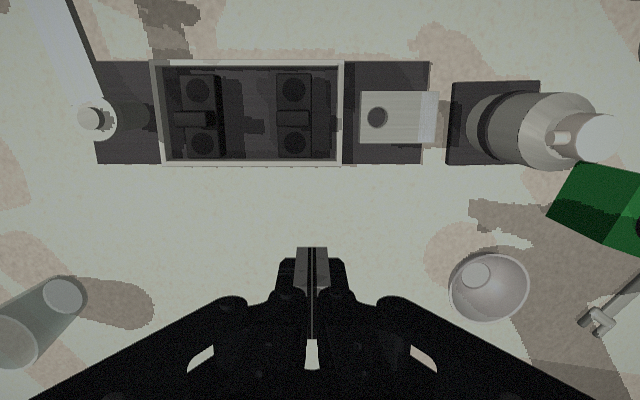

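The view shows both moulds upright in the tray at (200,115) and (294,115), with the cap at (590,138). Now the spray.

Call:
servo_tool([
  [0.0365, -0.1535, 0, 0, 0, 0, 0],
  [0.0365, -0.1535, 0, 0, 0, 0, 0],
  [0.0365, -0.1535, 0, 0, 0, 0, 0],
  [0.0365, -0.1535, 0, 0, 0, 0, 0],
  [0, 0, -0.15, 0, 0, 0, 0],
  [0, 0, -0.1, 0, 0, 0, 0],
  [0, 0, -0.01, 0, 0, 0, 0],
  [0, 0, 0, 0, 0, 0, 0],
])

```text
clock: 19.75
position: [532.0, -255.2, 150.3]
ee_rot: [1.0, -0.018, -0.0, 0.0]
contact_force: [-0.2, 0.7, -0.2]
gripper_width: 0.0
grasp_force: 0.0
```

Call:
servo_tool([
  [0, 0, -0.007, 0, 0, 0, 0],
  [0, 0, -0.007, 0, 0, 0, 0],
  [0, 0, -0.007, 0, 0, 0, 0],
  [0, 0, 0, 0, 0, 0, 0],
])

```text
clock: 20.25
position: [532.3, -255.1, 145.2]
ee_rot: [1.0, -0.018, 0.001, 0.0]
contact_force: [0.7, 1.4, 3.5]
gripper_width: -0.0
grasp_force: 2.0
```

Call:
servo_tool([
  [0, 0, -0.007, 0, 0, 0, 0],
  [0, 0, -0.007, 0, 0, 0, 0],
  [0, 0, -0.007, 0, 0, 0, 0],
  [0, 0, 0, 0, 0, 0, 0],
])

```text
clock: 20.75
position: [532.4, -255.3, 141.9]
ee_rot: [1.0, -0.018, 0.002, 0.001]
contact_force: [-4.2, 5.9, 19.6]
gripper_width: -0.0
grasp_force: 9.4
```

Call:
servo_tool([
  [0, 0, 0.04, 0, 0, 0, 0],
  [0, 0, 0.15, 0, 0, 0, 0],
  [0, 0, 0.15, 0, 0, 0, 0],
  [0.02, 0.18, 0, 0, 0, 0, 0.4],
  [0.02, 0.18, 0, 0, 0, 0, 0.6],
  [0.02, 0.18, 0, 0, 0, 0, 0.6],
  [0.02, 0.18, 0, 0, 0, 0, 0.6],
  [0.02, 0.18, 0, 0, 0, 0, 0.6],
  [0.02, 0.18, 0, 0, 0, 0, 0.6],
  [0.02, 0.18, 0, 0, 0, 0, 0.6],
  [0, 0, 0, 0, 0, 0, 0.6],
  [0, 0, 0, 0, 0, 0, 0.6],
])

```text
clock: 22.25
position: [572.9, 122.4, 238.9]
ee_rot: [1.0, -0.019, -0.001, 0.001]
contact_force: [-0.5, -0.8, -0.4]
gripper_width: 51.2
grasp_force: 0.0
```

```bash
python3 - <<'E'
from rk import *
st();d=get('wrist');rack(d)
E
```

```text
22.25 [572.9 122.4 238.9] [[0.999, -0.037, -0.002], [-0.037, -0.999, -0.001], [-0.002, 0.001, -1.0]] [ 0.49  0.31 -0.08 -0.   -1.18  1.05] [-0.5 -0.8 -0.4] 51.168118227593816
bar [ 258    0   89  222 7028] [637.1 127.   77.1] [630.4 127.  195.6  37.4  12.4]
tray [104  55  98  33 573] [677.4 270.5  18.7] [679.1 276.7  96.6  11.6  72.7]
tray [ 346  139  182   93 2974] [558.5 -14.1  21. ] [549.1 -10.1 188.7 103.9  87.7]
tray [374 153  36  70 124] [565.8  52.2  22.3] [556.1  49.8  30.4  84.   64.5]
tray [454 152  41  71 228] [551.5 -38.7  21.3] [552.9 -41.2  28.8  84.4  65.7]
tray [629 180  11  39 185] [ 528.5 -231.1   21.2] [ 525.3 -234.    44.9   11.6   11.7]
lug [ 551  177   83   45 3023] [ 544.3 -148.4   67.1] [ 543.6 -148.    68.8   45.    88. ]
knob [279  52  26  28 595] [670.9 134.  112.9] [670.8 134.   18.6  18.6  88.2]
post? [317 195  20  20 306] [553.8 110.2  85.3] [553.5 109.9  17.5  17.7  86.2]
```

Call:
servo_tool([
  [0.163, 0.0195, -0.05, 0, 0, 0, 0.6],
  [0.163, 0.0195, -0.05, 0, 0, 0, 0.6],
  [0, 0, -0.15, 0, 0, 0, 0.6],
  [0, 0, -0.15, 0, 0, 0, 0.6],
  [0, 0, -0.095, 0, 0, 0, 0.6],
  [0, 0, 0, 0, 0, 0, 0.6],
  [0, 0, 0, 0, 0, 0, 0],
  [0, 0, 0, 0, 0, 0, 0],
  [0, 0, 0, 0, 0, 0, 0],
  [0, 0, 0, 0, 0, 0, 0],
])

```text
clock: 23.55
position: [672.4, 134.4, 94.0]
ee_rot: [1.0, -0.018, 0.002, -0.0]
contact_force: [-0.9, -1.5, 6.1]
gripper_width: 17.6
grasp_force: 59.1
```

```bash
python3 - <<'E'
import numpy as np
h=np.array([553.4,109.8]);a0=np.arctan2(670.8-h[0],-(134-h[1]));a1=-0.0384-0.015
N=15
a=np.linspace(a0,a1,N+1);p=h+119.9*np.c_[np.sin(a),-np.cos(a)]
print(np.round(np.diff(p,axis=0)/300,3).tolist(),(a1-a0)/N/2, p[-1])
E
```

```text
[[0.007, -0.048], [0.001, -0.049], [-0.005, -0.048], [-0.011, -0.047], [-0.016, -0.046], [-0.022, -0.043], [-0.027, -0.04], [-0.032, -0.037], [-0.036, -0.033], [-0.04, -0.028], [-0.043, -0.023], [-0.045, -0.018], [-0.047, -0.012], [-0.048, -0.006], [-0.049, -0.0]] -0.06091606236294145 [547.00038249  -9.9290896 ]
```

Call:
servo_tool([
  [0.007, -0.048, 0, 0, 0, -0.061, 0],
  [0.001, -0.049, 0, 0, 0, -0.061, 0],
  [-0.005, -0.048, 0, 0, 0, -0.061, 0],
  [-0.011, -0.047, 0, 0, 0, -0.061, 0],
  [-0.016, -0.046, 0, 0, 0, -0.061, 0],
  [-0.022, -0.043, 0, 0, 0, -0.061, 0],
  [-0.027, -0.04, 0, 0, 0, -0.061, 0],
  [-0.032, -0.037, 0, 0, 0, -0.061, 0],
  [-0.036, -0.033, 0, 0, 0, -0.061, 0],
  [-0.04, -0.028, 0, 0, 0, -0.061, 0],
  [-0.043, -0.023, 0, 0, 0, -0.061, 0],
  [-0.045, -0.018, 0, 0, 0, -0.061, 0],
  [-0.047, -0.012, 0, 0, 0, -0.061, 0],
  [-0.048, -0.006, 0, 0, 0, -0.061, 0],
  [-0.049, 0, 0, 0, 0, -0.061, 0],
  [0, 0, 0, 0, 0, 0, 0],
  [0, 0, 0, 0, 0, 0, 0],
])

```text
clock: 25.68
position: [547.9, -12.2, 93.9]
ee_rot: [-0.596, 0.803, -0.002, -0.001]
contact_force: [-0.3, -13.7, 8.3]
gripper_width: 17.6
grasp_force: 61.9
```

Call:
servo_tool([
  [-0.01, 0, 0, 0, 0, 0, 0],
  [0, 0, 0, 0, 0, 0, 0],
])

```text
clock: 25.92
position: [547.9, -12.1, 94.0]
ee_rot: [-0.596, 0.803, -0.004, 0.002]
contact_force: [7.6, -17.3, 2.7]
gripper_width: 18.0
grasp_force: 61.3
```

Call:
servo_tool([
  [-0.01, 0, 0, 0, 0, 0, 0],
  [0, 0, 0, 0, 0, 0, 0],
])

```text
clock: 26.18
position: [547.9, -12.0, 94.0]
ee_rot: [-0.596, 0.803, -0.006, 0.004]
contact_force: [14.1, -19.4, -4.5]
gripper_width: 17.5
grasp_force: 60.8
```

Call:
servo_tool([
  [0, 0, 0, 0, 0, 0, 0.6],
  [0, 0, 0, 0, 0, 0, 0.6],
  [0, 0, 0, 0, 0, 0, 0.6],
  [0, 0, 0.15, 0, 0, 0, 0.6],
  [0, 0, 0.2, 0, 0, 0, 0.6],
  [0, 0, 0.2, 0, 0, 0, 0.6],
  [0, 0, 0, 0, 0, 0, 0.6],
  [0, 0, 0, 0, 0, 0, 0.6],
])

```text
clock: 27.18
position: [540.8, -8.4, 256.1]
ee_rot: [-0.595, 0.804, 0.0, -0.0]
contact_force: [0.5, -0.1, 0.3]
gripper_width: 51.2
grasp_force: 0.0
```

```bash
python3 - <<'E'
from rk import *
st();d=get('wrist');save(d,'w6');rack(d);np.savez('/tmp/w6',**d)
E
```

```text
27.175 [540.8  -8.4 256.1] [[-0.292, -0.956, -0.001], [-0.956, 0.292, 0.001], [-0.001, 0.001, -1.0]] [ 0.28  0.22 -0.16 -0.   -1.19 -0.58] [ 0.5 -0.1  0.3] 51.17531823247869
bar [ 237   19  114  282 8642] [547.6 -50.   77. ] [548.6  -9.5 277.4  44.1  87.9]
tray [  0  47  72 139 703] [ 810.2 -148.6   21.4] [ 8.103e+02 -1.450e+02  3.400e+00  1.508e+02  1.000e-01]
tray [ 294   69   73  171 1251] [500.7 -23.1  21. ] [515.9  -8.7 188.2  38.5  87.8]
tray [ 235   88   72  164 1144] [596.1 -25.1  20.8] [585.9 -11.4 188.1  29.9  87.8]
lug [ 229    0   57   33 1371] [ 545.8 -160.8   67.1] [ 542.9 -163.1   26.4   44.    88. ]
knob [292 175  22  24 411] [548.3 -11.1 112.9] [548.4 -10.1  19.4  18.3  73.1]
post? [325 280  17  17 232] [553. 109.  85.] [553.2 109.6  18.1  16.9  73.1]
```

View pics/w6.png

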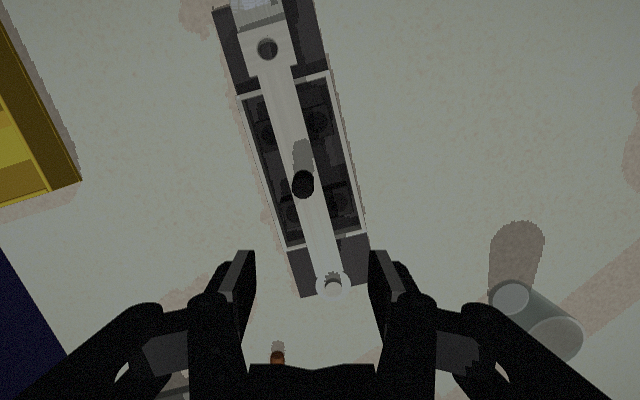

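The view shows the bar closed over both moulds, with the bar hole at (267,48) and the dark lug hole beneath it. On to the pin.

Call:
servo_tool([
  [-0.05, -0.18, 0.02, 0, 0, 0, 0.6],
  [-0.05, -0.18, 0.02, 0, 0, 0, 0.6],
  [-0.05, -0.18, 0.02, 0, 0, 0, 0.6],
  [-0.05, -0.18, 0.02, 0, 0, 0, 0.6],
  [0, 0, 0, 0, 0, 0, 0.6],
  [0, 0, 0, 0, 0, 0, 0.6],
])

```text
clock: 27.98
position: [480.9, -224.7, 278.8]
ee_rot: [-0.595, 0.804, 0.001, -0.001]
contact_force: [0.0, 0.1, -1.0]
gripper_width: 51.2
grasp_force: 0.0
```

```bash
python3 - <<'E'
from rk import *
d=dict(np.load('/tmp/w6.npz'))
g=d['image'].max(-1)[30:66,250:286];m=(g<70).astype(np.uint8)
k,l,s,c=cv2.connectedComponentsWithStats(m)
for i in range(1,k):
    if s[i,4]>40: print('hole',s[i],c[i],ray(d,250+c[i][0],30+c[i][1],78))
st();d=get('wrist');save(d,'w7');np.savez('/tmp/w7',**d)
w=cloud(d);z=w[...,2]
for lo,hi in((74,82),(82,88),(100,119),(119,124),(124,132)):
    m=((z>lo)&(z<hi)&(w[...,0]>300)&(w[...,0]<700)&(w[...,1]<-290)&(w[...,1]>-560)).astype(np.uint8)
    k,l,s,c=cv2.connectedComponentsWithStats(m)
    for i in range(1,k):
        if s[i,4]>40:
            p=w[l==i];(x,y),(a,b),t=cv2.minAreaRect(p[:,:2].astype(np.float32));print((lo,hi),s[i],np.round(np.median(p,0),1),np.round((x,y,a,b,t),1))
E
```

```text
hole [  8  10  20  20 310] [17.17096774 19.33548387] [ 544.15310415 -128.9219783    78.        ]
27.975 [ 480.9 -224.7  278.8] [[-0.293, -0.956, -0.003], [-0.956, 0.293, 0.001], [-0.0, 0.003, -1.0]] [-0.13  0.19 -0.14 -0.   -1.24 -0.17] [ 0.   0.1 -1. ] 51.222006246305384
(74, 82) [ 81   0  28  30 142] [ 628.7 -424.5   78. ] [ 626.2 -420.9    5.    29.8   17. ]
(74, 82) [118   0  38  38 167] [ 582.1 -401.6   77.9] [ 588.7 -403.2   46.9   10.1   24.4]
(74, 82) [ 260    0   80   42 2470] [ 450.1 -361.7   79.1] [ 449.1 -365.2   33.4   70.2   68.8]
(74, 82) [  46   63   56   56 1004] [ 675.8 -370.2   74.5] [ 675.5 -369.4   51.    48.6   88.7]
(82, 88) [ 76   0  29  30 107] [ 629.2 -423.1   85. ] [ 626.2 -418.9    4.8   30.3   20.8]
(82, 88) [125   0  28  37 127] [ 581.  -401.8   84.8] [ 585.1 -402.7   39.9    6.7   28.9]
(82, 88) [281   0  40  18 332] [ 446.6 -369.3   85. ] [ 445.8 -370.7   12.9   34.3   72.4]
(100, 119) [289   0  22   6  92] [ 446.1 -369.4  107.1] [ 446.2 -371.     3.6   17.6   69.4]
```

View pics/w7.png

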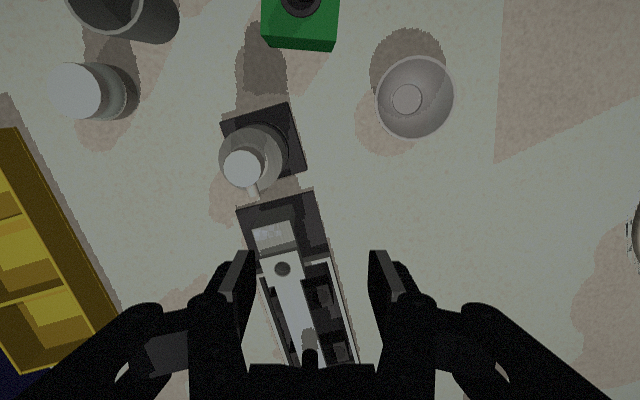

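The view shows the green block with the pin cut off at the top, near (300,5). The canister is at (243,168) and the bar hole at (282,268). I move closer.

Call:
servo_tool([
  [-0.05, -0.14, 0, 0, 0, 0, 0.6],
  [-0.05, -0.14, 0, 0, 0, 0, 0.6],
  [0, 0, 0, 0, 0, 0, 0.6],
  [0, 0, 0, 0, 0, 0, 0.6],
])

```text
clock: 28.52
position: [451.8, -307.8, 279.9]
ee_rot: [-0.595, 0.803, 0.0, -0.0]
contact_force: [0.9, 0.8, -0.1]
gripper_width: 51.3
grasp_force: 0.0
```

```bash
python3 - <<'E'
from rk import *
d=dict(np.load('/tmp/w7.npz'))
g=d['image'].max(-1)[255:282,270:296];k,l,s,c=cv2.connectedComponentsWithStats((g<70).astype(np.uint8))
for i in range(1,k):
    if s[i,4]>40: print('hole',s[i],c[i],ray(d,270+c[i][0],255+c[i][1],78))
st();d=get('wrist');save(d,'w8');np.savez('/tmp/w8',**d)
w=cloud(d);z=w[...,2]
for lo,hi in((74,82),(82,88),(100,119),(118,123),(123,132)):
    m=((z>lo)&(z<hi)&(w[...,0]>300)&(w[...,0]<700)&(w[...,1]<-290)&(w[...,1]>-560)).astype(np.uint8)
    k,l,s,c=cv2.connectedComponentsWithStats(m)
    for i in range(1,k):
        if s[i,4]>40:
            p=w[l==i];(x,y),(a,b),t=cv2.minAreaRect(p[:,:2].astype(np.float32));print((lo,hi),s[i],np.round(np.median(p,0),1),np.round((x,y,a,b,t),1))
E
```

```text
hole [  5   7  15  14 160] [12.0375 13.3375] [ 543.60703956 -130.65508205   78.        ]
28.525 [ 451.8 -307.8  279.9] [[-0.291, -0.957, -0.001], [-0.957, 0.291, 0.001], [-0.0, 0.001, -1.0]] [-0.3   0.22 -0.1  -0.   -1.25  0.01] [ 0.9  0.8 -0.1] 51.339424405088785
(74, 82) [205   4  22  26  89] [ 490.  -465.4   77.9] [ 491.7 -468.2   26.1    9.2   28.1]
(74, 82) [ 261   56   78   82 4219] [ 441.4 -385.1   79.1] [ 442.2 -382.6   70.1   70.3   68.4]
(74, 82) [ 94  66  40  65 405] [ 623.6 -439.8   78.2] [ 613.9 -433.6   59.2   32.2   73.6]
(74, 82) [141  67  24  63 153] [ 570.  -420.6   78.1] [ 576.  -422.2   57.6   16.8   73.1]
(74, 82) [ 63 154  51  49 773] [ 677.1 -369.2   74.5] [ 678.1 -368.9   48.5   50.1   49. ]
(82, 88) [203   3  22  25  64] [ 487.8 -465.9   84.9] [ 491.7 -468.2   26.     9.1   29.3]
(82, 88) [ 90  65  40  67 320] [ 624.5 -439.3   85. ] [ 613.5 -434.4   60.    33.9   69.3]
(82, 88) [138  66  24  65 132] [ 569.7 -420.4   84.7] [ 575.6 -421.9   58.    16.5   73. ]
(82, 88) [279  77  39  42 420] [ 436.6 -381.1   85.1] [ 442.5 -382.5   37.3   36.2   73.1]
(100, 119) [185   0  35  24 669] [ 496.  -470.8  108.1] [ 497.4 -471.3   17.    27.4   74.2]
(100, 119) [284 106  22   9  47] [ 448.4 -372.4  118.5] [ 447.4 -373.2    6.2   18.2   69.9]
(118, 123) [281  81  32  34 359] [ 441.5 -383.   119.2] [ 442.5 -382.5   26.9   26.6   72.5]
(123, 132) [285  86  24  24 452] [ 442.2 -382.6  127.1] [ 442.2 -382.4   18.4   19.1   72.8]
```

View pics/w8.png

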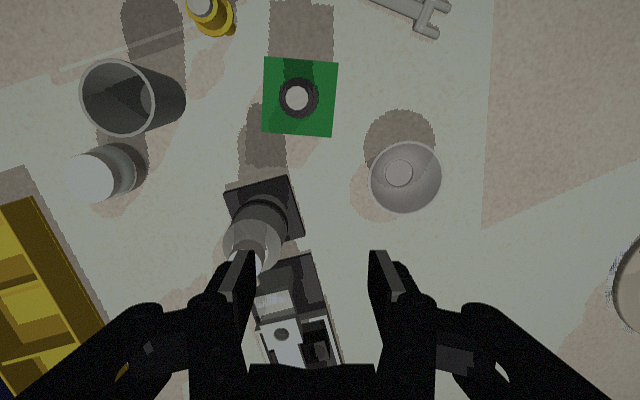

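The view shows the pin centred in the green block at (297,98) and the yellow look-alike at (210,12), clear of the fingers. I grip the pin.

Call:
servo_tool([
  [-0.032, -0.125, -0.06, 0, 0, 0, 0.6],
  [0, -0.124, -0.06, 0, 0, 0, 0.6],
  [0, 0, -0.18, 0, 0, 0, 0.6],
  [0, 0, -0.18, 0, 0, 0, 0.6],
  [0, 0, -0.1, 0, 0, 0, 0.6],
  [0, 0, -0.05, 0, 0, 0, 0.6],
  [0, 0, 0, 0, 0, 0, 0.6],
])

```text
clock: 29.45
position: [442.3, -382.9, 91.1]
ee_rot: [-0.595, 0.803, 0.0, -0.0]
contact_force: [-0.5, 0.3, -0.5]
gripper_width: 51.5
grasp_force: 0.0
```

Call:
servo_tool([
  [0, 0, 0, 0, 0, 0, 0],
  [0, 0, 0, 0, 0, 0, 0],
  [0, 0, 0, 0, 0, 0, 0],
  [0, 0, 0, 0, 0, 0, 0],
])

```text
clock: 29.95
position: [443.0, -384.1, 93.4]
ee_rot: [-0.595, 0.804, -0.002, 0.001]
contact_force: [0.5, 2.4, 5.8]
gripper_width: 26.3
grasp_force: 59.4
```

Call:
servo_tool([
  [0, 0, 0.1, 0, 0, 0, 0],
  [0, 0, 0.15, 0, 0, 0, 0],
  [0, 0, 0.15, 0, 0, 0, 0],
  [0, 0, 0.1, 0, 0, 0, 0],
  [0.0565, 0.14, 0, 0, 0, 0, 0],
  [0.0565, 0.14, 0, 0, 0, 0, 0],
  [0.0565, 0.14, 0, 0, 0, 0, 0],
  [0.0565, 0.14, 0, 0, 0, 0, 0],
  [0.0565, 0.14, 0, 0, 0, 0, 0],
  [0.0565, 0.14, 0, 0, 0, 0, 0],
  [0, 0, -0.1, 0, 0, 0, 0],
  [0, 0, 0, 0, 0, 0, 0],
  [0, 0, 0, 0, 0, 0, 0],
])

```text
clock: 31.58
position: [543.7, -132.2, 212.2]
ee_rot: [-0.595, 0.804, -0.0, 0.0]
contact_force: [0.2, -0.1, -1.0]
gripper_width: 26.5
grasp_force: 59.5
```

```bash
python3 - <<'E'
from rk import *
st();d=get('wrist');save(d,'w9',(200,150,440,330),3);np.savez('/tmp/w9',**d)
s=arm.read_state();w=cloud(d)
x,y,z=s['position'];m=(abs(w[...,0]-x)<40)&(abs(w[...,1]-y)<40)
for lo in range(80,250,8):
    q=w[m&(w[...,2]>lo)&(w[...,2]<=lo+8)]
    if len(q)>30: print(lo,len(q),np.round(np.percentile(q,[2,50,98],axis=0),1).tolist())
E
```

```text
31.575 [ 543.7 -132.2  212.2] [[-0.293, -0.956, 0.001], [-0.956, 0.293, -0.0], [0.0, -0.001, -1.0]] [ 0.05  0.29 -0.19  0.   -1.1  -0.35] [ 0.2 -0.1 -1. ] 26.50923351715633
136 33 [[536.3, -139.3, 140.8], [542.9, -138.0, 142.2], [550.3, -132.9, 143.8]]
144 89 [[536.1, -139.2, 144.3], [541.0, -138.0, 148.3], [550.4, -131.7, 151.8]]
152 61 [[536.1, -139.2, 152.1], [539.5, -137.7, 155.5], [545.8, -132.0, 159.1]]
160 39 [[536.6, -143.1, 160.0], [539.0, -137.2, 163.5], [545.4, -134.0, 167.7]]
168 79 [[540.5, -143.3, 168.2], [543.8, -141.5, 170.1], [547.6, -139.0, 171.7]]
192 54 [[525.5, -150.0, 198.2], [539.8, -147.9, 199.3], [557.5, -131.4, 199.9]]
200 1172 [[526.5, -149.7, 200.4], [539.5, -144.3, 203.8], [556.9, -132.9, 207.4]]
208 404 [[527.6, -145.3, 208.3], [539.8, -143.2, 212.3], [555.1, -134.0, 215.9]]
216 855 [[518.5, -147.6, 216.1], [540.1, -143.0, 220.4], [565.7, -131.0, 223.8]]
224 1141 [[517.4, -147.6, 224.2], [540.4, -143.0, 228.1], [566.7, -130.5, 231.9]]
232 2422 [[518.3, -147.3, 232.3], [540.6, -139.5, 237.5], [565.9, -122.5, 239.7]]
240 3013 [[522.4, -147.3, 240.3], [543.6, -134.5, 245.5], [559.7, -122.5, 247.6]]
248 1480 [[511.4, -150.7, 248.2], [553.8, -136.6, 250.5], [572.8, -119.4, 255.9]]
```

View pics/w9.png

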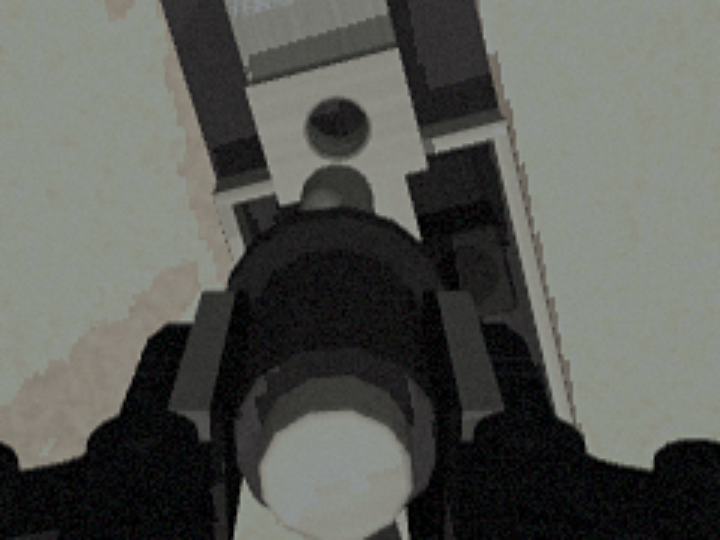

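The crop shows the pin upright in the gripper with the button at (335,475), the shank tip at (338,190), and the bar hole at (338,127) in the crop. I'll measure the pin axis against the hole.

```bash
cat > ax.py <<'E'
from rk import *
from scipy.optimize import least_squares
def axis(d,zsh,near,lo=-56,hi=-36):
    w=cloud(d);m=(np.hypot(w[...,0]-near[0],w[...,1]-near[1])<25)
    out=[]
    for a,b,r in((-56,-44,8),(-25,-6,8),(0.5,5.5,19)):
        q=w[m&(w[...,2]>zsh+a)&(w[...,2]<zsh+b)]
        if len(q)<25: print(a,'few',len(q));continue
        f=least_squares(lambda c:np.hypot(q[:,0]-c[0],q[:,1]-c[1])-r,near,loss='soft_l1')
        print('axis z',round(float(np.median(q[:,2])),1),f.x.round(2),len(q),'rms',np.abs(f.fun).mean().round(2))
    q=w[m&(w[...,2]>zsh+44)&(w[...,2]<zsh+52)]
    if len(q)>50: print('button',q[:,2].max().round(1),np.median(q[:,2]).round(1),np.round(cv2.minEnclosingCircle(np.ascontiguousarray(q[:,:2].astype(np.float32))),1) if 0 else cv2.minAreaRect(np.ascontiguousarray(q[:,:2].astype(np.float32))))
def hole(d,near,h=78,win=30):
    K=d['K'];c=np.linalg.inv(d['c2w'])@[near[0],near[1],h,1];u=int(K[0,0]*c[0]/c[2]+K[0,2]);v=int(K[1,1]*c[1]/c[2]+K[1,2])
    g=cv2.cvtColor(d['image'],cv2.COLOR_RGB2GRAY)
    x0,y0=u-win,v-win;sub=g[y0:v+win,x0:u+win]
    for t in(60,75,90,100):
        k,l,s,cc=cv2.connectedComponentsWithStats((sub<t).astype(np.uint8))
        for i in range(1,k):
            if 60<s[i,4]<900 and abs(s[i,2]-s[i,3])<6:print('hole t',t,s[i],ray(d,x0+s[i,0]+s[i,2]/2-.5,y0+s[i,1]+s[i,3]/2-.5,h).round(2))
E
python3 - <<'E'
from ax import *
d=dict(np.load('/tmp/w9.npz'))
axis(d,201,(543.7,-132));hole(d,(544,-130),win=22)
g=cv2.cvtColor(d['image'],cv2.COLOR_RGB2GRAY);print(g[180:208:2,300:328:2]);print(g[192,296:332])
E
```

```text
axis z 150.5 [ 544.11 -131.11] 123 rms 0.13
-25 few 0
axis z 203.8 [ 545.07 -128.1 ] 1046 rms 1.63
button 252.9 246.3 ((543.7883911132812, -131.72813415527344), (24.682275772094727, 44.33451461791992), 73.28211975097656)
hole t 60 [ 12  13  21  19 283] [ 544.06 -130.41   78.  ]
hole t 75 [ 12  13  21  19 315] [ 544.06 -130.41   78.  ]
hole t 90 [ 12  13  21  20 340] [ 544.19 -129.99   78.  ]
hole t 100 [ 12  12  21  22 355] [ 544.19 -129.99   78.  ]
[[138 136 141 137 137 136 136 134 135 135 135 134 134 132]
 [134 134 136 137 129 108  92 101 128 136 137 137 135 133]
 [134 136 134  90  56  48  49  27  31  83 136 139 141 142]
 [133 139  83  42  41  53  48  32  36  29  85 144 139 138]
 [137 114  38  32  26  34  20  32  35  29  21 115 136 133]
 [145  81  19  26  27  25  31  26  29  26  29  72 139 137]
 [146  59  46  30  27  25  31  27  32  31  43  54 139 139]
 [139  79  52  48  26  18  21  15  42  48  39  69 138 136]
 [140  98  60  58  53  50  42  55  39  45  49  94 139 137]
 [139 131  73  54  64  57  47  61  65  48  69 128 140 140]
 [138 135 115  70  53  59  52  51  54  66 114 141 138 136]
 [135 137 140 129  88  89  83  87  84 125 141 139 137 139]
 [141 140 141 143 146 121 123 144 148 141 141 139 139 140]
 [138 139 139  75  61  49  51  49  50  91 142 139 145 143]]
[143 141 141 142 146 109  59  50  46  37  30  20  27  22  25  24  31  29
  27  32  32  35  31  34  43  43  54 103 139 137 139 139 136 133 138 137]
```

```bash
python3 - <<'E'
from ax import *
d=dict(np.load('/tmp/w9.npz'));w=cloud(d);c=np.array([-.293,-.956]);t=np.array([.956,-.293]);o=np.array([543.7,-132.2])
for lo in (138,143,148,153,158,163,168,199,201,203,205,208,212,216,220,224,228,232):
    q=w[(w[...,2]>lo)&(w[...,2]<lo+3)];r=q[:,:2]-o;i=(abs(r@t)<3)&(abs(r@c)<25)
    j=(abs(r@t)<10)&(abs(r@c)<25)
    if i.sum()>3: print(lo,i.sum(),'near surf along cam', np.percentile(r[i]@c,[5,50,95]).round(2), 'lat',np.percentile(r[j]@t,[0,100]).round(1))
E
```

```text
143 12 near surf along cam [6.21 6.67 7.05] lat [-7.2  7.1]
148 15 near surf along cam [6.04 6.66 7.25] lat [-7.7  7.6]
153 13 near surf along cam [6.37 6.76 6.98] lat [-7.6  2.4]
158 9 near surf along cam [6.17 6.58 6.74] lat [-6.8 -0.1]
163 4 near surf along cam [6.45 6.54 6.71] lat [-6.  -1.3]
168 33 near surf along cam [ 7.34  9.06 10.44] lat [-1.2  6.9]
199 23 near surf along cam [17.05 17.5  17.72] lat [-9.7  9.6]
201 110 near surf along cam [12.36 15.04 17.63] lat [-10.  10.]
203 149 near surf along cam [12.18 14.62 17.49] lat [-10.  10.]
205 30 near surf along cam [12.   12.43 12.98] lat [-9.5  9.9]
208 36 near surf along cam [11.93 12.39 13.05] lat [-9.8  9.6]
212 34 near surf along cam [12.05 12.4  12.77] lat [-10.  10.]
216 34 near surf along cam [12.2  12.41 12.88] lat [-9.7  9.7]
220 45 near surf along cam [11.96 12.37 12.83] lat [-9.9  9.9]
224 44 near surf along cam [12.   12.43 13.  ] lat [-10.  10.]
228 47 near surf along cam [11.91 12.46 12.87] lat [-9.8  9.7]
232 54 near surf along cam [11.95 12.45 12.95] lat [-9.9 10. ]
```

Call:
servo_tool([
  [0, 0.003, -0.1, 0, 0, 0, 0],
  [0, 0, -0.06, 0, 0, 0, 0],
  [0, 0, -0.02, 0, 0, 0, 0],
  [0, 0, -0.02, 0, 0, 0, 0],
  [0, 0, -0.02, 0, 0, 0, 0],
  [0, 0, 0, 0, 0, 0, 0],
  [0, 0, 0, 0, 0, 0, 0],
])

```text
clock: 32.5
position: [543.8, -130.7, 145.8]
ee_rot: [-0.595, 0.804, -0.0, 0.0]
contact_force: [0.5, -0.5, -1.4]
gripper_width: 26.4
grasp_force: 59.5
```

Call:
servo_tool([
  [0, 0, -0.015, 0, 0, 0, 0],
  [0, 0, -0.015, 0, 0, 0, 0],
  [0, 0, -0.015, 0, 0, 0, 0],
  [0, 0, -0.01, 0, 0, 0, 0],
  [0, 0, 0, 0, 0, 0, 0],
])

```text
clock: 33.12
position: [543.4, -130.7, 128.6]
ee_rot: [-0.595, 0.804, 0.0, -0.0]
contact_force: [0.5, 0.0, -1.1]
gripper_width: 26.4
grasp_force: 59.5
```

Call:
servo_tool([
  [0, 0, -0.008, 0, 0, 0, 0],
  [0, 0, -0.007, 0, 0, 0, 0],
  [0, 0, 0, 0, 0, 0, 0],
])

```text
clock: 33.5
position: [543.9, -130.7, 124.9]
ee_rot: [-0.595, 0.804, -0.0, 0.0]
contact_force: [-0.5, 0.5, 0.0]
gripper_width: 26.3
grasp_force: 60.1
```

Call:
servo_tool([
  [0, 0, -0.003, 0, 0, 0, 0],
  [0, 0, 0, 0, 0, 0, 0.6],
  [0, 0, 0, 0, 0, 0, 0.6],
  [0, 0, 0, 0, 0, 0, 0.6],
  [0, 0, 0.1, 0, 0, 0, 0.6],
  [0, 0, 0.15, 0, 0, 0, 0.6],
  [0, 0.12, 0.05, 0, 0, 0, 0.3],
  [0, 0, 0, 0, 0, 0, 0],
  [0, 0, 0, 0, 0, 0, 0],
  [0, 0, 0, 0, 0, 0, 0],
])

```text
clock: 34.75
position: [543.0, -95.3, 212.5]
ee_rot: [-0.595, 0.804, 0.001, -0.001]
contact_force: [0.2, -0.5, 0.2]
gripper_width: 0.0
grasp_force: 0.0
```

```bash
cat > btn.py <<'E'
from ax import *
def btn(d,lo=100,hi=175):
    w=cloud(d);m=(np.hypot(w[...,0]-544.2,w[...,1]+130)<17)
    z=w[...,2][m&(w[...,2]>lo)&(w[...,2]<hi)];h,e=np.histogram(z,np.arange(lo,hi+1,1.));i=np.argsort(h)[-5:];print('peaks',[(e[k],h[k]) for k in sorted(i)])
    top=np.percentile(z,97);q=w[m&(abs(w[...,2]-top)<2.5)].astype(np.float32)
    print('top',top,len(q),np.median(q,0),cv2.minAreaRect(np.ascontiguousarray(q[:,:2])))
E
python3 - <<'E'
from btn import *
st();d=get('wrist');np.savez('/tmp/w10',**d);btn(d);rack(d)
E
```

```text
34.75 [543.  -95.3 212.5] [[-0.293, -0.956, -0.002], [-0.956, 0.293, -0.0], [0.001, 0.002, -1.0]] [ 0.12  0.28 -0.2  -0.   -1.1  -0.42] [ 0.2 -0.5  0.2] 0.009246300307207689
peaks [(np.float64(116.0), np.int64(195)), (np.float64(149.0), np.int64(152)), (np.float64(150.0), np.int64(361)), (np.float64(157.0), np.int64(205)), (np.float64(158.0), np.int64(480))]
top 159.30123903305304 836 [ 544.5796  -129.99545  158.43887] ((544.7517700195312, -129.70489501953125), (18.959224700927734, 19.425670623779297), 13.721494674682617)
bar [237   0  59  19 186] [ 532.  -231.1   76.5] [ 534.8 -234.6    9.4   43.2   78.5]
bar [ 265  122   89  171 3145] [542.8 -77.8  77.1] [546.9 -69.2 157.7  43.9  88.1]
tray [256   6  48  27  86] [ 527.9 -231.7   21.4] [ 527.7 -234.8   45.    10.3    4.1]
tray [  0 115  85 155 921] [ 810.2 -158.6   21.5] [ 810.3 -154.3  168.2    3.6   89.9]
tray [ 321  155   69  141 1031] [499.8 -46.5  21. ] [515.3 -21.8 162.4  38.7  88.1]
tray [258 177  30  83 556] [594.9 -69.   20.9] [590.5 -60.7  90.3  16.6  87.6]
tray [348 265  26   9  88] [522.8  19.6  21.5] [522.3  19.8   1.8  27.6  86.6]
tray [  6 272  50  16  91] [871.4 -74.5  21.4] [869.4 -74.6  60.8   0.9   0. ]
lug [240   0  59  22 136] [ 530.5 -231.1   67.1] [ 532.5 -234.4    9.8   43.9   84.1]
lug [ 255   81   73   79 2311] [ 542.3 -164.4   67.1] [ 543.5 -148.3   65.2   44.    87.6]
knob [236   0  43   8 209] [ 537.9 -232.1  108.1] [ 537.9 -232.2    3.7   26.9   72.4]
knob [268 132  54  45 480] [ 536.6 -140.4  116.2] [ 542.3 -134.    27.9   37.5   61.7]
cap [271 144  45  47 734] [ 541.6 -134.3  150.4] [ 544.5 -129.8   27.3   27.3   16.8]
post? [232   0  61  16 207] [ 533.9 -230.9   87. ] [ 536.6 -234.8    9.2   42.3   74.3]
```

The pin stands on its balls: button top at 159 mm, as it should be. I press it home.

Call:
servo_tool([
  [0.003, -0.06, -0.05, 0, 0, 0, 0],
  [0.003, -0.056, -0.08, 0, 0, 0, 0],
  [0, 0, -0.03, 0, 0, 0, 0],
  [0, 0, 0, 0, 0, 0, 0],
  [0, 0, 0, 0, 0, 0, 0],
])

```text
clock: 35.42
position: [545.9, -129.5, 166.1]
ee_rot: [-0.595, 0.804, -0.0, 0.0]
contact_force: [-0.3, -0.5, 0.3]
gripper_width: -0.3
grasp_force: 0.0
```

Call:
servo_tool([
  [0, 0, -0.01, 0, 0, 0, 0],
  [0, 0, -0.01, 0, 0, 0, 0],
  [0, 0, -0.01, 0, 0, 0, 0],
  [0, 0, -0.01, 0, 0, 0, 0],
  [0, 0, 0, 0, 0, 0, 0],
])

```text
clock: 36.05
position: [547.2, -129.7, 155.9]
ee_rot: [-0.595, 0.803, -0.002, 0.002]
contact_force: [-0.7, 0.1, 7.0]
gripper_width: 0.3
grasp_force: 3.5
```

Call:
servo_tool([
  [-0.005, 0, -0.01, 0, 0, 0, 0],
  [0, 0, -0.01, 0, 0, 0, 0],
  [0, 0, -0.01, 0, 0, 0, 0],
  [0, 0, 0, 0, 0, 0, 0],
])

```text
clock: 36.55
position: [543.4, -129.5, 143.8]
ee_rot: [-0.595, 0.804, 0.0, -0.001]
contact_force: [0.0, -0.6, 0.3]
gripper_width: 0.1
grasp_force: 0.0
```

Call:
servo_tool([
  [0.003, 0, -0.015, 0, 0, 0, 0],
  [0, 0, -0.015, 0, 0, 0, 0],
  [0, 0, -0.015, 0, 0, 0, 0],
  [0, 0, -0.01, 0, 0, 0, 0],
  [0, 0, 0, 0, 0, 0, 0],
])

```text
clock: 37.17
position: [544.4, -129.5, 127.5]
ee_rot: [-0.595, 0.804, 0.0, -0.0]
contact_force: [-0.1, -0.8, 0.5]
gripper_width: 0.1
grasp_force: 0.0
```

Call:
servo_tool([
  [0, 0, -0.01, 0, 0, 0, 0],
  [0, 0, -0.01, 0, 0, 0, 0],
  [0, 0, -0.01, 0, 0, 0, 0],
  [0, 0, -0.01, 0, 0, 0, 0],
  [0, 0, 0, 0, 0, 0, 0],
])

```text
clock: 37.8
position: [546.0, -129.7, 119.8]
ee_rot: [-0.596, 0.803, -0.002, 0.001]
contact_force: [-4.7, 2.3, 19.3]
gripper_width: -0.2
grasp_force: 9.4
```

Call:
servo_tool([
  [0, 0, 0.01, 0, 0, 0, 0],
  [0, 0, 0.03, 0, 0, 0, 0],
  [0, 0, 0.1, 0, 0, 0, 0],
  [0, 0, 0.15, 0, 0, 0, 0],
  [0, 0.15, 0.1, 0, 0, 0, 0],
  [0, 0, 0, 0, 0, 0, 0],
  [0, 0, 0, 0, 0, 0, 0],
])

```text
clock: 38.67
position: [544.0, -84.4, 232.0]
ee_rot: [-0.595, 0.804, 0.001, -0.001]
contact_force: [-0.9, -0.3, -0.8]
gripper_width: 0.4
grasp_force: 0.0
```

```bash
python3 - <<'E'
from btn import *
st();d=get('wrist');save(d,'w11');btn(d,80,150);rack(d);moulds(d,(450,650,-110,90),6)
d=get('top');np.savez('/tmp/t2',**d);save(d,'t2')
E
```

```text
38.675 [544.  -84.4 232. ] [[-0.292, -0.956, -0.002], [-0.956, 0.292, 0.0], [0.0, 0.002, -1.0]] [ 0.14  0.26 -0.17 -0.   -1.14 -0.44] [-0.9 -0.3 -0.8] 0.3678557334652542
peaks [(np.float64(83.0), np.int64(107)), (np.float64(116.0), np.int64(182)), (np.float64(117.0), np.int64(210)), (np.float64(124.0), np.int64(219)), (np.float64(125.0), np.int64(238))]
top 126.07749607565299 552 [ 544.574   -130.4201   125.04512] ((544.696533203125, -130.39031982421875), (18.980064392089844, 18.784255981445312), 14.596794128417969)
bar [241   0  47   9 138] [ 536.  -230.7   76.9] [ 537.2 -233.3    6.1   35.8   73.9]
bar [ 265  108   91  190 3970] [545.1 -74.9  77.1] [547.5 -54.6 186.8  44.   87.9]
tray [256   0  46  24  83] [ 527.1 -231.6   21.4] [ 528.  -234.6   44.8   10.5    3.3]
tray [  0  80  92 173 951] [ 810.2 -175.3   21.4] [ 810.2 -165.5  190.6    3.9   89.9]
tray [ 318  141   71  161 1213] [500.8 -23.6  21. ] [515.6  -9.  188.1  38.3  88. ]
tray [258 160  34  97 658] [594.9 -67.7  20.9] [584.8 -50.7 110.   29.2  87.2]
tray [345 249  25   8  66] [521.9  19.7  21.6] [521.8  19.9   2.5  27.7  85.4]
tray [ 18 255  48  15  63] [867.7 -74.5  22. ] [ 8.68e+02 -7.45e+01  6.05e+01  8.00e-01  1.00e-01]
lug [240   0  51  12 119] [ 534.9 -230.9   67. ] [ 536.7 -234.2    7.7   39.5   75. ]
lug [ 256   68   60   53 2043] [ 542.6 -164.8   67.1] [ 543.  -163.2   35.5   44.    87.7]
knob [275 121  37  20 134] [ 539.4 -139.6  116.2] [ 541.3 -137.3   12.3   27.3   64.6]
post? [244   0  37   6 117] [ 537.1 -230.5   86.8] [ 538.  -232.2    3.9   27.4   72.7]
post? [273 113  44  43 421] [ 535.9 -139.9   83.1] [ 542.7 -132.8   30.8   36.9   49.6]
[341. 191.] 821 z 31.3 c 519.4 -54.8 size 34.5 27.2 long dir 88.1 med [519.3 -56.1  31.3]
[289. 205.] 505 z 31.2 c 576.9 -57.1 size 33.9 17.7 long dir 88.6 med [576.7 -58.2  31.2]
[360. 266.] 698 z 31.2 c 522.3 36.3 size 34.6 27.7 long dir 88.0 med [522.3  34.4  31.2]
```

View pics/w11.png

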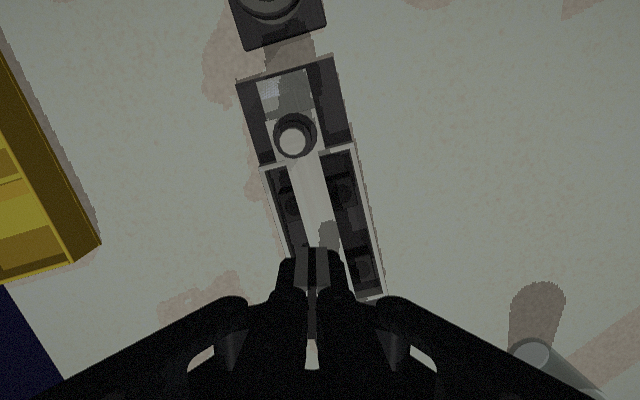

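View pics/t2.png

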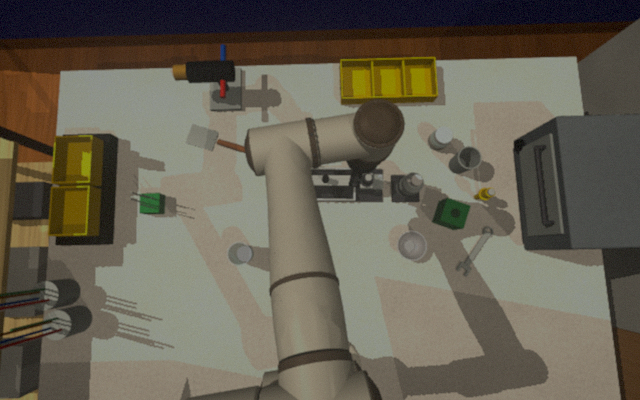

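The button top is at 126 mm and the flange top at 84 mm, so the pin is home with its button out. The bar is on its stop over both moulds, and nothing else on the bench has been disturbed. I hand in.

```bash
python3 -c "
from bench import arm;print(arm.job_done())"
```

```text
the job is handed in; nothing more can be done
None
```

The job is handed in: both moulds found are upright in the tray, the spray cap was pressed fully down and let up, and the keeper bar is closed on its stop. The pin is home with its button out; the balls cannot be seen, and I did not pull-test the lock.

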